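# Free the stuck cover of a bottle chute, clear the jam and restock it

## Robot

A 7-joint arm with a two-finger parallel gripper is mounted at the origin on the work surface. World frame = base frame: x ahead of the robot, y to its left, z up, the work surface at z = 0. Lengths are in m, angles in rad, forces in N, time in s.
With the tool pointing down it reaches from about 0.4 to 0.85 m from the base axis. Payload 4.5 kg.
Tool frame: the origin (TCP) lies at the very end of the fingers, on their centre line; the grasp point (between the pads) lies bot.grip_point_offset behind it (bot.grip_point_offset is the distance from the TCP to the grasp point, in m); z points along the fingers, y is the line along which they close (so a half turn about z gives the same grasp; the last joint's range is limited). The gripper opens to 88 mm and grips with 3 to 60 N. Pads are 18 mm wide; open, the fingers measure 123 mm over their backs; the gripper's body (75 mm by 187 mm) begins 45 mm behind the grasp point.
Start: joints at [1.287, 0.689, -0.195, 1.565, 0.157, 0.902, -0.215], TCP at [0.195, -0.594, 0.239] pointing down, gripper open.
Joint ranges: [-3.01, 3.01], [-0.46, 2.08], [-1.47, 1.51], [0.13, 2.56], [-1, 4.14], [0.04, 2.09], [-2.66, 2.66]. Speed limits (rad/s): [2.57, 2.57, 3.14, 3.14, 3.14, 3.14, 3.14].

## Interface

Orientations are given as a unit quaternion [x, y, z, w].
In Python, from station import bot, viewer gives the robot as it stands.
- The arm moves only by the tool arm_command, never from a script. Its argument "plan" is a list of rows, each a list of 2 entries, a list of its own where there are three numbers: the shift along the world's x, y, z in m, then the turn about the world's z in rad. In form: [[[dx, dy, dz], twist], ...]. A call has 1 to 12 rows; each row is the pose to reach, as a shift and turn from the pose commanded when the call began; what a row does not reach only later rows make up. A row lasts 1/12 s, in which the tool goes at most 41.7 mm and 7.16 degrees, less where a joint would pass 70% of its speed; a pose out of reach is approached as far as the arm can. A call with a gripper value outside its range is refused whole. "claw" is the gripper command: -1 is fully open, 1 is shut, values between are in proportion, set as the call begins (left out, the last holds). The fingers move at their own pace and stop on an object; "squeeze" is the grip in N (left out, the last holds). Time passes only in rows, so rows that repeat a pose let the fingers close. It gives the time, the measured TCP pose, the force, the opening and the grip force at its end, in the units of the state.
- bot.get_obs(): the state, without advancing time (a new reading comes with each control period).
- viewer.get_image(name): name is "side" or "top"; returns a dict with "color" (420x560x3 uint8, red, green, blue), "z_map" (420x560 float32, m along the optical axis (not along the pixel's ray), 0 where there is no reading), "camera_matrix" (3x3 intrinsics, pixels), "dist" ([k1, k2, p1, p2, k3] as OpenCV has them; the pictures are not rectified), "position" and "orientation" of the camera in the world. Camera axes: x right, y up, looking along -z (the intrinsics and any distortion apply to the point x, -y, -z); pixel columns grow to the right and rows downward; lengths in m; the calibration is good to about 2 mm. A picture is of the moment at which its call begins.
- bot.sign_off(): hands the job in; it is judged then, once.
The state is a dict: "time_s": time; "joints": joint angles; "qd": joint speeds; "effort": joint torques, N m; "position": TCP position; "orientation": TCP orientation; "ft_force": force on the tool from outside, world axes, zero at the start; "moment": the same for the moment, N m; "grip_width": finger opening in m; "grip_force": force on a finger pad.
Only numpy, scipy, OpenCV 4.12 (cv2) and the standard library are available. Lean on these libraries where they do the work, as an engineer would, in place of code of your own. Each camera call takes 0.05 s, during which the arm holds its last target. There are 200 camera calls.

## Task

The bottle chute is jammed by a square bottle and its clear cover has racked and stuck, with the end of its pull bar nearest you lagging. Walk the cover loose with light taps of the mallet on the pull bar's ends in turn, near end first, then far, then near again, each time until that end clearly leads, hands off it until it has come loose, push it fully open, lift the square bottle into the metal tray so the bottles behind it roll down, then lay every round bottle from the rubber mat crosswise in the chute's upper end so that it rolls down to join them. Lay the mallet back on its cork pad and leave everything else where it stands.

Things in the scene. Friction and masses are not known exactly. Their poses are not given: they have to be found in the camera images.
- chute_stop (a point): sloping plywood bottle trough, fixed; upper end to the robot's left. Point: on the floor, mid-width, inner face of the 30 mm high stop at the lower end, 50 mm above the counter. Its axes are the trough's: x (v) across, away from the robot; y (u) uphill along the floor, which rises 8 degrees; z (w) square to the floor. Inside: v -56 to 56 mm, u 0 to 430 mm, upper end open
- load_spot (a point): point on the trough's floor, mid-width, at u = 365 mm, where a bottle can be laid in; axes as chute_stop. The trough's walls are 12 mm thick and stand 52 mm above the floor; guide strips outside them (v = 68.5 to 74.5 mm) rise to w = 61 mm
- cover: clear acrylic cover, loose, that slides along the top of the trough's walls: 130 mm across (x), 140 mm along (y, uphill), 6 mm thick; origin at the plate's centre (w = 55 mm; u = 210 mm at the start, about 69 mm fully open, against two end blocks). Its sides are guided with 3.5 mm play, so it can skew by up to 0.05 rad; at the start its far end leads (is further downhill)
- bar_face (a point): centre of the uphill face of the wooden pull bar that stands on the cover's uphill edge, where the mallet strikes: w = 84 mm; the bar reaches 50 mm to either side, 20 mm above and 26 mm below this point and is 20 mm thick; axes as the cover. Two sprung keepers on the walls (u = 250 mm, v = 54 to 64 mm either side, tops at w = 65 mm) pinch the cover's edges with about 11 N each until it has slid 35 mm
- mallet_grip (a point): wooden mallet lying flat on the cork pad: head 90 mm along y (striking faces at its two y ends), 50 mm along x, 44 mm high; handle 24 mm wide, 22 mm high, from the head along -x, ending 165 mm from the head's centre. Point: on the handle's axis, half-way up, 50 mm from the head's centre, near the balance point; x points to the head. 0.32 kg
- mallet: the same mallet; origin at the centre of its head
- square_mid (a point): square amber bottle lying lengthwise in the trough, blocking it: body 48 x 48 mm and 105 mm long along its y axis, then a neck and a black cap that ends 88 mm from the body's centre on its -y side (downhill). The point is the centre of the body; 0.22 kg; it lies mid-width with about 30 mm free on either side
- square: the same square bottle
- tray_in (a point): centre of the inner floor of an aluminium tray, 150 mm (x) by 180 mm (y) outside, 40 mm high, walls 4 mm
- pad_mid (a point): centre of the top of the cork tool pad, 200 mm (x) by 120 mm (y), 4 mm thick, on which the mallet lies
- queued1: first of two bottles waiting crosswise in the trough behind the square bottle: amber bottle lying on its side: barrel 44 mm across and 70 mm long, white cap ending 67 mm from the barrel's centre, 102 mm long in all, 0.12 kg. Point: the barrel's centre, on its axis; x runs along it to the cap
- queued2: second of two bottles waiting crosswise in the trough behind the square bottle: amber bottle lying on its side: barrel 44 mm across and 70 mm long, white cap ending 67 mm from the barrel's centre, 102 mm long in all, 0.12 kg. Point: the barrel's centre, on its axis; x runs along it to the cap
- spare1_mid (a point): one of the two to four round bottles on the rubber draining mat (they may be absent), cap away from the robot: amber bottle lying on its side: barrel 44 mm across and 70 mm long, white cap ending 67 mm from the barrel's centre, 102 mm long in all, 0.12 kg. Point: the barrel's centre, on its axis; x runs along it to the cap. It lies between two low ribs of the mat, its axis 32 mm above the counter, neighbours 85 mm apart
- spare2_mid (a point): one of the two to four round bottles on the rubber draining mat (they may be absent), cap away from the robot: amber bottle lying on its side: barrel 44 mm across and 70 mm long, white cap ending 67 mm from the barrel's centre, 102 mm long in all, 0.12 kg. Point: the barrel's centre, on its axis; x runs along it to the cap. It lies between two low ribs of the mat, its axis 32 mm above the counter, neighbours 85 mm apart
- spare3_mid (a point): one of the two to four round bottles on the rubber draining mat (they may be absent), cap away from the robot: amber bottle lying on its side: barrel 44 mm across and 70 mm long, white cap ending 67 mm from the barrel's centre, 102 mm long in all, 0.12 kg. Point: the barrel's centre, on its axis; x runs along it to the cap. It lies between two low ribs of the mat, its axis 32 mm above the counter, neighbours 85 mm apart
- spare4_mid (a point): one of the two to four round bottles on the rubber draining mat (they may be absent), cap away from the robot: amber bottle lying on its side: barrel 44 mm across and 70 mm long, white cap ending 67 mm from the barrel's centre, 102 mm long in all, 0.12 kg. Point: the barrel's centre, on its axis; x runs along it to the cap. It lies between two low ribs of the mat, its axis 32 mm above the counter, neighbours 85 mm apart
- dropper_a: bystander: small standing amber bottle with a black cap, 32 mm across, 85 mm high, origin under it
- dropper_b: bystander: small standing amber bottle with a black cap, 32 mm across, 85 mm high, origin under it
- salve_tub: bystander: open white tub, 90 mm across, 85 mm high, origin under it
Mind the look-alikes: they are no part of the job. What is shaped like the part that bears tray_in but turquoise is not meant.

How it is judged:
On the way, in this order (a step that is already met when the one before it is completed fails the run):
1. the cover's near end has been tapped ahead of its far end  (x of chute_stop in the frame of cover below -0.004 m), for 0.1 s.
2. then its far end has been tapped ahead of the near end  (x of chute_stop in the frame of cover above 0.004 m), for 0.1 s.
3. then the near end ahead again  (x of chute_stop in the frame of cover below -0.004 m), for 0.1 s.
4. the cover has been pushed open, its centre within 85 mm of the stop (y of cover in the frame of chute_stop below 0.085 m and z of cover in the frame of chute_stop above 0.05 m), for 0.2 s.
5. the square bottle lies in the tray and the two bottles that waited behind it have rolled down to the stop (x of square_mid in the frame of tray_in between -0.06 and 0.06 m and y of square_mid in the frame of tray_in between -0.09 and 0.09 m and z of square_mid in the frame of tray_in between 0 and 0.045 m and linear speed of square below 0.05 m/s and y of each of queued1, queued2 in the frame of chute_stop below 0.1 m), for 0.2 s.
At the end, for the whole second after the job is handed in: cover in its guides, open (centre within 90 mm of the stop); square bottle at rest in the tray; every round bottle on the trough's floor, lying across it (within 20 degrees), within 290 mm of the stop; mallet flat on its cork pad (grip point within 70 mm of the pad's centre) (x of square_mid in the frame of tray_in between -0.06 and 0.06 m and y of square_mid in the frame of tray_in between -0.09 and 0.09 m and z of square_mid in the frame of tray_in between 0 and 0.045 m and linear speed of each of square, queued1, queued2 below 0.05 m/s and y of queued1 in the frame of chute_stop between -0.01 and 0.29 m and x of queued1 in the frame of chute_stop between -0.035 and 0.035 m and z of queued1 in the frame of chute_stop between 0.01 and 0.035 m and angle between the x axis of each of queued1, queued2, spare1_mid, spare2_mid, spare3_mid, spare4_mid and the x axis of chute_stop, either way round below 0.35 rad and y of queued2 in the frame of chute_stop between -0.01 and 0.29 m and x of queued2 in the frame of chute_stop between -0.035 and 0.035 m and z of queued2 in the frame of chute_stop between 0.01 and 0.035 m and y of spare1_mid in the frame of chute_stop between -0.01 and 0.29 m and x of spare1_mid in the frame of chute_stop between -0.035 and 0.035 m and z of spare1_mid in the frame of chute_stop between 0.01 and 0.035 m and y of spare2_mid in the frame of chute_stop between -0.01 and 0.29 m and x of spare2_mid in the frame of chute_stop between -0.035 and 0.035 m and z of spare2_mid in the frame of chute_stop between 0.01 and 0.035 m and y of spare3_mid in the frame of chute_stop between -0.01 and 0.29 m and x of spare3_mid in the frame of chute_stop between -0.035 and 0.035 m and z of spare3_mid in the frame of chute_stop between 0.01 and 0.035 m and y of spare4_mid in the frame of chute_stop between -0.01 and 0.29 m and x of spare4_mid in the frame of chute_stop between -0.035 and 0.035 m and z of spare4_mid in the frame of chute_stop between 0.01 and 0.035 m and horizontal distance between mallet_grip and pad_mid below 0.07 m and height (world z) of mallet_grip below 0.035 m and angle between mallet's own z axis and vertical below 0.15 rad and linear speed of mallet below 0.03 m/s and y of cover in the frame of chute_stop below 0.09 m and z of cover in the frame of chute_stop between 0.05 and 0.065 m and angle between the y axis of cover and the y axis of chute_stop, either way round below 0.1 rad); the robot touches nothing.
It fails at once if the cover is struck hard (more than 80 N) with the mallet (contact force between mallet and cover above 80 N).
It fails at once if the fingers push the cover (more than 3 N) before it has been tapped 30 mm along (contact force between the fingers and cover above 3 N and y of cover in the frame of chute_stop above 0.18 m).
It fails at once if a bystander is disturbed (moved over 30 mm) (distance of any of dropper_a, dropper_b, salve_tub from where it was at the start of the episode above 0.03 m).
Of spare1, spare2, spare3, spare4 only 2 to 4 are there at a start; the rules pass over those that are not, and their reading is None.
At some moment in a run one of mallet may be knocked a few centimetres aside while the robot is not near it.
It also fails if it takes over 210 s, if anything falls off the work surface, if the arm or the gripper's body presses on something with over 40 N, if the wrist force passes 120 N, or if a joint passes its speed limit or range.

## Working session

There is one attempt and no reset: what is moved stays moved. The work goes in short steps, Python scripts to look and compute and a tool call to move; the robot and the scene stay as the last step left them, time stands still between calls to the robot, and variables do not carry over. Pictures are saved under pics/ and viewed, at most 16 in all, crops included, and the job is handed in when it is done.

Besides the shell and the picture viewer there is one more tool, called as name([rows], argument=value, ...), one row to a line, values as JSON. arm_command: Moves the arm, as the interface text tells. Its arguments: {"type":"object","properties":{"plan":{"type":"array"},"claw":{"type":"number"},"squeeze":{"type":"number"}},"required":["plan"]}

```bash
ls; mkdir -p pics; cat > h.py <<'E'
import numpy as np, cv2
from scipy.spatial.transform import Rotation as R
from station import bot, viewer
def cast(im,uv):
    uv=np.array(uv,float).reshape(-1,1,2)
    n=cv2.undistortPoints(uv,np.array(im["camera_matrix"]),np.array(im["dist"])).reshape(-1,2)
    return n
def world(im,uv,z=None):
    """pixels to world: on plane z, or by depth map"""
    n=cast(im,uv); d=np.c_[n[:,0],-n[:,1],-np.ones(len(n))]
    d=R.from_quat(im["orientation"]).apply(d); p=np.array(im["position"])
    if z is None:
        uv=np.array(uv).reshape(-1,2).astype(int); t=im["z_map"][uv[:,1],uv[:,0]][:,None]
    else: t=((z-p[2])/d[:,2])[:,None]
    return p+t*d
def cloud(im):
    h,w=im["z_map"].shape; uu,vv=np.meshgrid(range(w),range(h))
    P=world(im,np.c_[uu.ravel(),vv.ravel()]).reshape(h,w,3)
    P[im["z_map"]==0]=np.nan
    return P
def save(im,name,crop=None,s=1):
    c=im["color"][...,::-1]
    if crop: x0,y0,x1,y1=crop; c=c[y0:y1,x0:x1]
    cv2.imwrite("pics/"+name,cv2.resize(c,None,fx=s,fy=s,interpolation=cv2.INTER_CUBIC))
E
python3 - <<'E'
from h import *
for n in("top","side"):
    im=viewer.get_image(n); save(im,n+"0.png",None,1.4)
    print(n,im["position"],im["orientation"],im["camera_matrix"],im["dist"])
print(bot.get_obs(),bot.grip_point_offset)
E
```

```text
pics
top [ 0.253559   -0.05470377  1.63893343] [-0.04186394  0.04791733  0.71273534 -0.6985411 ] [[512.11300171   0.         282.92372391]
 [  0.         512.11300171 208.54470842]
 [  0.           0.           1.        ]] [-0.00324154  0.          0.          0.          0.        ]
side [0.14580162 0.96350192 1.07333743] [-0.05459534  0.40062733  0.90318923 -0.14410521] [[542.02163481   0.         283.46904802]
 [  0.         542.02163481 220.05603934]
 [  0.           0.           1.        ]] [0.05080259 0.         0.         0.         0.        ]
{'time_s': 0.1, 'joints': array([ 1.28682507,  0.68989533, -0.19454358,  1.5662041 ,  0.15727654,
        0.90249684, -0.21511809]), 'qd': array([ 0.00014415, -0.00322502,  0.00022345, -0.00120655,  0.00044284,
        0.00062663, -0.00232664]), 'effort': array([-2.16343666e-03, -5.28498209e+01, -1.27088439e+00, -1.53836149e+01,
       -5.24652028e-02,  1.97277237e-03,  3.03482091e-05]), 'position': array([ 0.19508672, -0.59319327,  0.23800338]), 'orientation': array([ 9.87399348e-01,  1.58246249e-01, -1.68808314e-04, -7.89424907e-04]), 'ft_force': array([ 0.3211351 , -0.3409246 ,  0.19556215]), 'moment': array([ 0.05707823, -0.07909588,  0.01932723]), 'grip_force': 0.0, 'grip_width': 0.08828538332915402} 0.0187
```

View pics/top0.png

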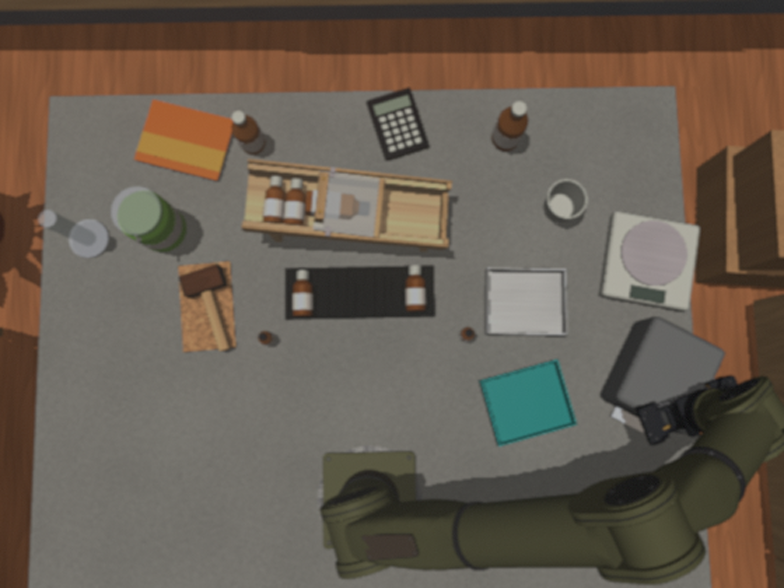

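View pics/side0.png

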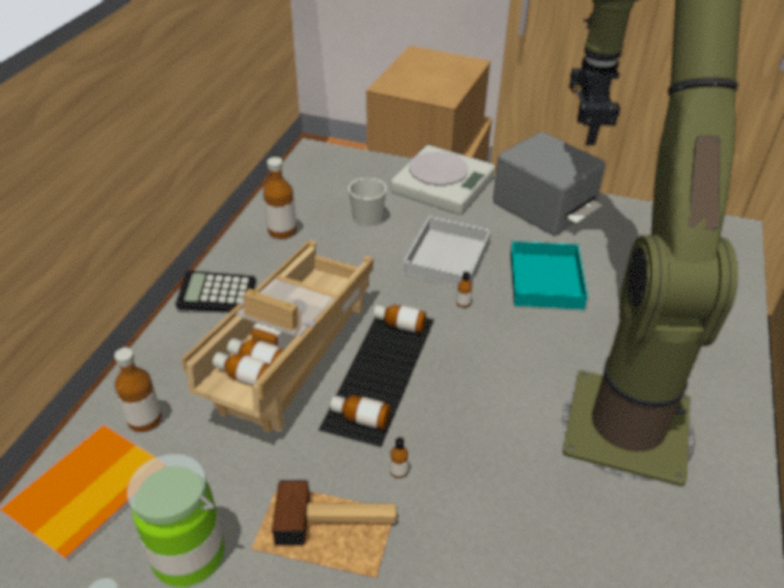

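The top view shows the mallet at about (205,300) on its cork pad and the trough between (246,160) and (450,245). Two spare bottles lie on the mat at (302,292) and (415,288), and the white tray is at (526,301). Look-alikes are the turquoise tray (527,402), the standing bottles (248,132) and (510,125), and the droppers (266,337) and (467,333). I'm choosing the aluminium tray and the mallet on the cork.

```bash
python3 - <<'E'
from h import *
im=viewer.get_image("top"); P=cloud(im); hsv=cv2.cvtColor(im["color"],cv2.COLOR_RGB2HSV)
z=P[...,2]
def rect(m,name):
    n,l,s,c=cv2.connectedComponentsWithStats(m.astype(np.uint8))
    k=1+np.argmax(s[1:,4]); q=P[l==k]; q=q[~np.isnan(q[:,0])]
    r=cv2.minAreaRect((q[:,:2]*1000).astype(np.float32))
    print(name,s[k,4],"c",np.round(r[0],1),"size",np.round(r[1],1),"ang",round(r[2],2),"zmed",np.round(np.percentile(q[:,2],[5,50,95]),4)); return q
def box(x0,y0,x1,y1):
    m=np.zeros(z.shape,bool); m[int(y0/1.4):int(y1/1.4),int(x0/1.4):int(x1/1.4)]=1; return m
# trough
b=box(232,150,465,262); q=rect(b&(z>0.045),"trough")
b=box(165,250,250,360)
rect(b&(z>0.003),"padall"); rect(b&(z>0.014),"mallet"); rect(b&(z>0.036),"head"); rect(b&(z>0.014)&(z<0.0395),"handle")
b=box(475,255,580,345); rect(b&(z>0.02),"tray")
for n,bb in(("s1",(285,262,322,325)),("s2",(400,258,432,325))): rect(box(*bb)&(z>0.036),n)
b=box(280,262,440,325);rect(b&(hsv[...,2]<60),"mat")
np.save("P.npy",P)
save(im,"crop1.png",(160,105,335,190),4.5)
E
```

```text
trough 7379 c [639.5  33.6] size [447. 152.] ang 85.09 zmed [0.055  0.129  0.1618]
padall 1920 c [447.6 362.2] size [245.1 153.9] ang 0.46 zmed [0.0035 0.0111 0.0509]
mallet 914 c [427.2 347.5] size [190.1  94.2] ang 17.24 zmed [0.0253 0.0422 0.0524]
head 664 c [427.9 347.7] size [188.6  94.2] ang 17.27 zmed [0.0366 0.0459 0.053 ]
handle 373 c [427.1 346.8] size [189.5  92.8] ang 17.17 zmed [0.0197 0.0346 0.0387]
tray 429 c [ 432.8 -362. ] size [182.8 151.1] ang 87.73 zmed [0.0228 0.0382 0.0451]
s1 374 c [460.8 141.5] size [ 41.8 102.4] ang 89.91 zmed [0.0391 0.0486 0.0569]
s2 376 c [ 466.3 -112. ] size [ 44.1 100.5] ang 88.81 zmed [0.0378 0.0491 0.0579]
mat 2852 c [464.6  14.7] size [339.1 116.6] ang 89.88 zmed [-0.0011  0.0059  0.0137]
```

View pics/crop1.png

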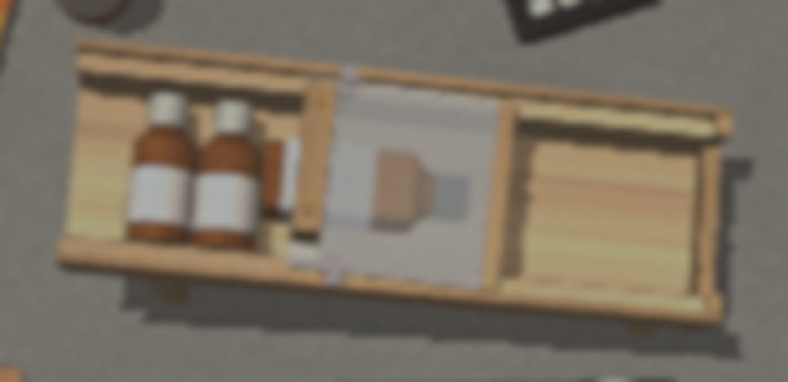

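The rectangle for the mallet, 190 x 94 mm, fits the given sizes. The crop shows the bar at (318,160) and the square bottle under the bar and cover, with its neck and cap near (450,195). Next I'll move towards the mallet.

arm_command([
  [[0.03,0.03,0.06],0],
  [[0.355,0.44,0.06],0],
  [[0.355,0.44,0.06],0],
  [[0.355,0.44,0.06],0],
  [[0.355,0.44,0.06],0],
  [[0.355,0.44,0.06],0],
  [[0.355,0.44,0.06],0],
  [[0.355,0.44,0.06],0],
  [[0.355,0.44,0.06],0],
  [[0.355,0.44,0.06],0],
  [[0.355,0.44,0.06],0],
  [[0.355,0.44,0.06],0],
], claw=-1)

```text
time_s: 1.15
position: [0.4989, -0.2172, 0.2947]
orientation: [0.987, 0.158, -0.0, 0.0]
ft_force: [0.9, -0.6, -0.1]
grip_width: 0.0879
grip_force: 0.0
```

```bash
cat >> h.py <<'E'
TH=-0.0857; S=np.array([.6222,-.1682,.05])
RT=(R.from_euler('z',TH)*R.from_euler('x',np.radians(8))).as_matrix()
def toT(p): return (np.asarray(p)-S)@RT       # world -> (v,u,w)
def toW(q): return S+np.asarray(q)@RT.T
E
python3 - <<'E'
from h import *
o=bot.get_obs();print(o["time_s"],o["position"],o["joints"].round(2))
P=np.load("P.npy"); q=P.reshape(-1,3); q=q[~np.isnan(q[:,0])]; t=toT(q); ins=(abs(t[:,0])<.08)&(t[:,1]>-.05)&(t[:,1]<.46)
t=t[ins]
b=t[(t[:,2]>.09)&(t[:,1]>.2)]; print("bar",len(b),b.min(0),b.max(0),np.median(b,0)); print("slope du/dv",np.polyfit(b[:,0],b[:,1],1))
g=t[(t[:,2]>.045)&(t[:,2]<.07)&(abs(t[:,0])>.05)]; print("walls",g.min(0),g.max(0))
f=t[(abs(t[:,0])<.04)]
for u in np.arange(-.03,.45,.012):
    k=f[abs(f[:,1]-u)<.006]; print(round(u,3),len(k),np.round(np.percentile(k[:,2],[10,50,90]),3) if len(k) else '')
print(toW([0,.28,.084]))
E
```

```text
1.15 [ 0.49886555 -0.21723901  0.29474988] [ 0.45  0.51 -0.2   1.74  0.12  0.9  -1.05]
bar 237 [-0.04982186  0.2581401   0.09159763] [0.05073379 0.28045094 0.11461208] [-0.00058828  0.26953315  0.10368389]
slope du/dv [-0.03276428  0.2694552 ]
walls [-0.07598661 -0.01255886  0.04500854] [0.07598713 0.42896074 0.06941625]
-0.03 57 [-0.051 -0.045 -0.042]
-0.018 2 [0.025 0.025 0.025]
-0.006 131 [0.007 0.028 0.034]
0.006 100 [-0.004  0.001  0.006]
0.018 92 [-0.005  0.     0.007]
0.03 90 [-0.004 -0.001  0.005]
0.042 94 [-0.005  0.     0.005]
0.054 90 [-0.005  0.     0.004]
0.066 94 [-0.004  0.001  0.006]
0.078 95 [-0.004 -0.     0.005]
0.09 91 [-0.004  0.     0.004]
0.102 96 [-0.005  0.     0.006]
0.114 96 [-0.005  0.001  0.005]
0.126 96 [-0.005  0.001  0.004]
0.138 45 [0.001 0.061 0.066]
0.15 106 [0.055 0.059 0.064]
0.162 106 [0.053 0.058 0.062]
0.174 102 [0.054 0.058 0.062]
0.186 103 [0.054 0.059 0.063]
0.198 105 [0.055 0.058 0.063]
0.21 104 [0.055 0.058 0.062]
0.222 104 [0.055 0.058 0.062]
0.234 103 [0.054 0.058 0.062]
0.246 106 [0.054 0.058 0.061]
0.258 96 [0.056 0.063 0.106]
0.27 113 [0.1   0.104 0.108]
0.282 105 [0.002 0.049 0.104]
0.294 101 [-0.001  0.045  0.05 ]
0.306 95 [0.005 0.035 0.042]
0.318 103 [0.032 0.042 0.047]
0.33 101 [0.033 0.041 0.047]
0.342 92 [0.    0.033 0.04 ]
0.354 100 [0.029 0.037 0.043]
0.366 104 [0.036 0.042 0.047]
0.378 92 [0.033 0.04  0.045]
0.39 83 [-0.004  0.004  0.036]
0.402 103 [-0.005  0.     0.005]
0.414 100 [-0.005  0.     0.004]
0.426 83 [-0.006 -0.001  0.003]
0.438 33 [-0.117 -0.112 -0.109]
[0.64493274 0.09640982 0.17215099]
```

arm_command([
  [[-0.053,0.57,0],-0.017],
  [[-0.053,0.57,0],-0.017],
  [[-0.053,0.57,0],-0.017],
  [[-0.053,0.57,0],-0.017],
  [[-0.053,0.57,0],-0.017],
  [[-0.053,0.57,0],-0.017],
  [[-0.053,0.57,0],-0.017],
  [[-0.053,0.57,0],-0.017],
  [[-0.053,0.57,0],-0.017],
  [[-0.053,0.57,0],-0.017],
  [[-0.053,0.57,0],-0.017],
  [[-0.053,0.57,0],-0.017],
])

```text
time_s: 2.15
position: [0.4511, 0.2807, 0.2946]
orientation: [0.989, 0.15, -0.0, 0.0]
ft_force: [1.2, 0.0, 0.6]
grip_width: 0.0882
grip_force: 0.0
```

arm_command([
  [[0,0,0],0],
  [[0,0,0],0],
])

```text
time_s: 2.32
position: [0.4505, 0.2819, 0.2943]
orientation: [0.988, 0.153, -0.0, -0.001]
ft_force: [0.7, -0.9, 0.0]
grip_width: 0.0882
grip_force: 0.0
```

arm_command([
  [[-0.004,0.071,-0.05],0],
  [[-0.004,0.071,-0.1],0],
  [[-0.004,0.071,-0.14],0],
  [[-0.004,0.071,-0.18],0],
  [[-0.004,0.071,-0.2],0],
  [[-0.004,0.071,-0.2],0],
])

```text
time_s: 2.82
position: [0.4459, 0.3462, 0.0896]
orientation: [0.989, 0.149, -0.003, 0.003]
ft_force: [0.4, -0.0, 0.5]
grip_width: 0.088
grip_force: 0.0
```

```bash
python3 - <<'E'
from h import *
im=viewer.get_image("side"); save(im,"side1.png",(150,300,350,420),4); print(bot.get_obs()["position"])
E
```

```text
[0.44546293 0.3457638  0.0888741 ]
```

View pics/side1.png

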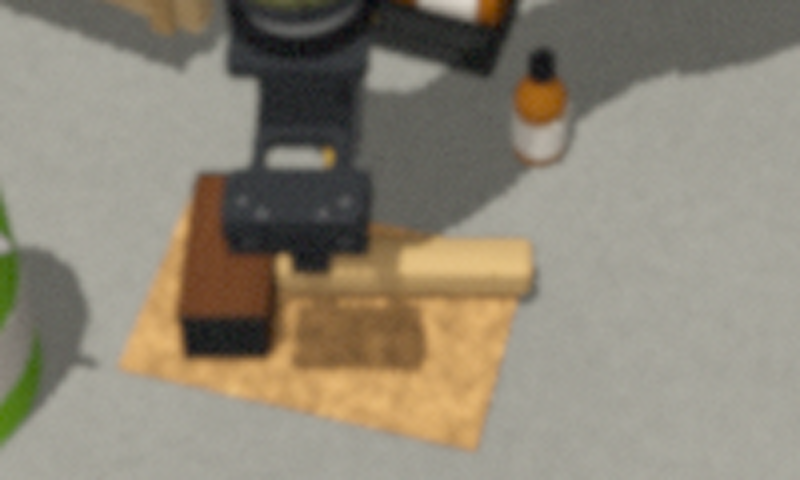

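The crop shows the jaw straddling the handle at (310,260), with the mallet still on its pad. Now I'll descend and grip.

arm_command([
  [[0.001,0.007,-0.03],0],
  [[0.001,0.007,-0.055],0],
  [[0.001,0.007,-0.07],0],
  [[0.001,0.007,-0.077],0],
  [[0.001,0.007,-0.077],0],
])

```text
time_s: 3.28
position: [0.4492, 0.3551, 0.0172]
orientation: [0.989, 0.149, -0.001, 0.001]
ft_force: [0.6, -0.2, -0.0]
grip_width: 0.0885
grip_force: 0.0
```

arm_command([
  [[0,0,0],0],
  [[0,0,0],0],
  [[0,0,0],0],
  [[0,0,0],0],
  [[0,0,0],0],
  [[0,0,0],0],
  [[0,0,0],0],
], claw=1, squeeze=45)

```text
time_s: 3.87
position: [0.4489, 0.3569, 0.018]
orientation: [0.989, 0.15, 0.0, -0.0]
ft_force: [0.2, 0.2, 0.9]
grip_width: 0.0436
grip_force: 0.0
```

arm_command([
  [[0,0,0.03],0],
  [[0,0,0.07],0],
  [[0,0,0.11],0],
  [[0,0,0.15],0],
  [[0,0,0.19],0],
  [[0,0,0.21],0],
  [[0,0,0.21],0],
])

```text
time_s: 4.45
position: [0.451, 0.3589, 0.233]
orientation: [0.989, 0.15, 0.004, -0.003]
ft_force: [0.3, -0.3, -0.0]
grip_width: 0.0004
grip_force: 0.0
```

```bash
python3 - <<'E'
from h import *
im=viewer.get_image("side"); save(im,"side2.png",(60,180,380,420),2.4); o=bot.get_obs();print(o["position"],o["joints"].round(2),2*np.arctan2(o["orientation"][1],o["orientation"][0]))
E
```

```text
[0.44990698 0.35774739 0.23020627] [-0.64  0.63 -0.2   1.74  0.16  0.79 -2.18] 0.3006197477277143
```

View pics/side2.png

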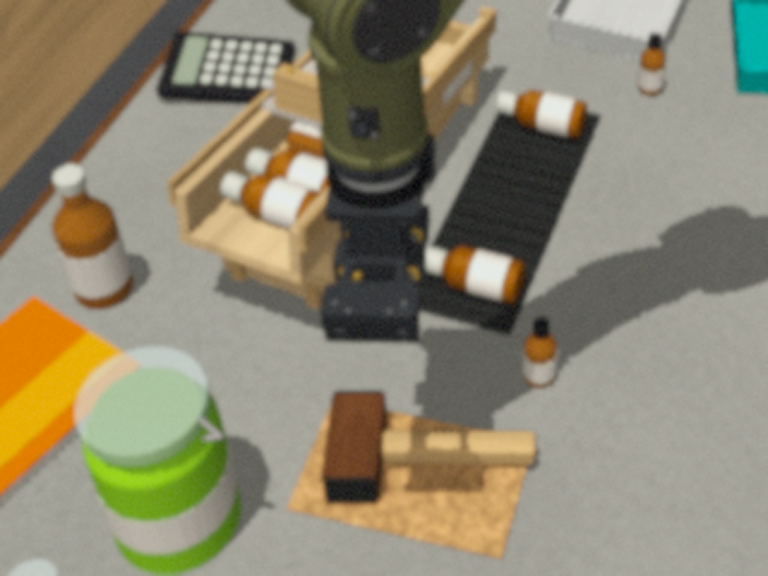

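I raised the arm before the fingers had closed: they are slow, at about 80 mm/s. The mallet at (430,450) did not move, so I'll repeat with a longer wait.

arm_command([
  [[-0.003,-0.004,-0.04],0],
  [[-0.003,-0.004,-0.08],0],
  [[-0.003,-0.004,-0.11],0],
  [[-0.003,-0.004,-0.12],0],
  [[-0.003,-0.004,-0.12],0],
  [[-0.003,-0.004,-0.12],0],
  [[-0.003,-0.004,-0.12],0],
  [[-0.003,-0.004,-0.16],0],
  [[-0.003,-0.004,-0.19],0],
  [[-0.003,-0.004,-0.21],0],
  [[-0.003,-0.004,-0.219],0],
  [[-0.003,-0.004,-0.219],0],
], claw=-1)

```text
time_s: 5.5
position: [0.4457, 0.3529, 0.0083]
orientation: [0.989, 0.15, -0.0, 0.0]
ft_force: [0.1, 0.0, 0.1]
grip_width: 0.0783
grip_force: 0.0
```

arm_command([
  [[0,0,0],0],
  [[0,0,0],0],
  [[0,0,0],0],
  [[0,0,0],0],
  [[0,0,0],0],
  [[0,0,0],0],
  [[0,0,0],0],
  [[0,0,0],0],
  [[0,0,0],0],
  [[0,0,0],0],
  [[0,0,0],0],
  [[0,0,0],0],
], claw=1)

```text
time_s: 6.5
position: [0.4457, 0.3531, 0.0087]
orientation: [0.989, 0.15, -0.0, -0.0]
ft_force: [-0.8, 1.2, 1.3]
grip_width: 0.0235
grip_force: 44.9
```

```bash
cat >> h.py <<'E'
XD=np.array([np.cos(TH),np.sin(TH),0]); YD=np.array([-np.sin(TH),np.cos(TH),0])
def tcp(v,uc,w=.082,gap=0):
    "TCP with the mallet's face bottom edge touching bar face point (v,uc,w), gap back"
    return toW([v,uc,w])+(.045+gap)*YD+np.array([0,0,.022-.0173])-.05*XD
E
python3 - <<'E'
from h import *
print(tcp(-.052,.2816,gap=.03),tcp(.047,.2784,gap=.03), toW([0,-1,0])-toW([0,0,0]))
E
```

```text
[0.54988616 0.18172122 0.17509313] [0.64825159 0.17009007 0.17464777] [-0.08476213 -0.98663379 -0.1391731 ]
```

arm_command([
  [[0,0,0.04],0],
  [[0,0,0.08],0],
  [[0,0,0.12],0],
  [[0,0,0.16],0],
  [[0,0,0.2],-0.1],
  [[0,0,0.24],-0.2],
  [[0,0,0.25],-0.3],
  [[0,0,0.25],-0.386],
  [[0,0,0.25],-0.386],
])

```text
time_s: 7.25
position: [0.4457, 0.3523, 0.2593]
orientation: [0.999, -0.044, 0.0, 0.0]
ft_force: [-1.2, -0.1, -3.6]
grip_width: 0.0233
grip_force: 44.9
```

arm_command([
  [[0.02,-0.03,0],0],
  [[0.04,-0.065,0],0],
  [[0.06,-0.1,0],0],
  [[0.08,-0.135,0],0],
  [[0.104,-0.165,-0.01],0],
  [[0.104,-0.17,-0.04],0],
  [[0.104,-0.17,-0.065],0],
  [[0.104,-0.17,-0.08],0],
  [[0.104,-0.17,-0.084],0],
  [[0.104,-0.17,-0.084],0],
])

```text
time_s: 8.08
position: [0.5481, 0.1817, 0.1727]
orientation: [0.999, -0.042, -0.003, 0.001]
ft_force: [0.0, 0.1, -2.7]
grip_width: 0.0235
grip_force: 44.9
```

```bash
python3 - <<'E'
from h import *
im=viewer.get_image("side"); save(im,"side3.png",(100,120,340,330),2.6); o=bot.get_obs();print(o["time_s"],o["position"],o["joints"].round(2),o["ft_force"],2*np.arctan2(o["orientation"][1],o["orientation"][0]))
E
```

```text
8.1333 [0.54928159 0.18261849 0.17409499] [-0.34  0.71 -0.1   1.77  0.1   0.66 -2.15] [ 0.50705078  0.08536347 -3.10978913] -0.08373533740489335
```

View pics/side3.png

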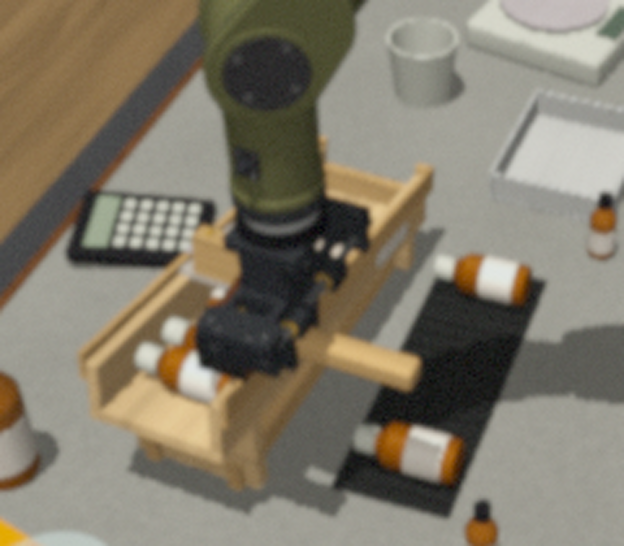

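The side view shows the mallet held level behind the bar's near end: the handle is at (370,355) and the bar at (215,250). Now I'll advance slowly.

arm_command([
  [[-0.001,-0.006,-0.001],0],
  [[-0.001,-0.012,-0.0015],0],
  [[-0.0015,-0.017,-0.0025],0],
  [[-0.002,-0.0205,-0.003],0],
  [[-0.002,-0.0235,-0.0033],0],
  [[-0.002,-0.0255,-0.0036],0],
  [[-0.0023,-0.0275,-0.0039],0],
  [[-0.0025,-0.029,-0.0041],0],
  [[-0.0026,-0.0305,-0.0043],0],
])

```text
time_s: 8.88
position: [0.5472, 0.1524, 0.1704]
orientation: [0.999, -0.042, 0.0, -0.0]
ft_force: [-0.6, 0.1, -3.5]
grip_width: 0.0233
grip_force: 44.9
```

arm_command([
  [[-0.0001,-0.001,-0.0001],0],
  [[-0.0002,-0.002,-0.0003],0],
  [[-0.0003,-0.003,-0.0004],0],
])

```text
time_s: 9.13
position: [0.5469, 0.1505, 0.1701]
orientation: [0.999, -0.042, 0.0, -0.001]
ft_force: [-0.5, 3.7, -1.9]
grip_width: 0.0236
grip_force: 44.9
```

arm_command([
  [[-0.0001,-0.001,-0.0001],0],
  [[-0.0002,-0.002,-0.0003],0],
  [[-0.0003,-0.003,-0.0004],0],
])

```text
time_s: 9.38
position: [0.5465, 0.1498, 0.17]
orientation: [0.999, -0.041, 0.0, -0.002]
ft_force: [-2.1, 7.8, -1.0]
grip_width: 0.0235
grip_force: 45.0
```

arm_command([
  [[-0.0001,-0.001,-0.0001],0],
  [[-0.0002,-0.002,-0.0003],0],
  [[-0.0003,-0.003,-0.0004],0],
])

```text
time_s: 9.63
position: [0.5461, 0.1493, 0.17]
orientation: [0.999, -0.04, 0.001, -0.004]
ft_force: [-3.5, 12.0, 0.5]
grip_width: 0.0234
grip_force: 45.2
```

arm_command([
  [[-0.0001,-0.001,-0.0001],0],
  [[-0.0002,-0.002,-0.0003],0],
  [[-0.0003,-0.003,-0.0004],0],
])

```text
time_s: 9.88
position: [0.5457, 0.1488, 0.1699]
orientation: [0.999, -0.038, 0.001, -0.005]
ft_force: [-4.2, 16.1, 0.8]
grip_width: 0.0233
grip_force: 45.4
```

arm_command([
  [[-0.0001,-0.001,-0.0001],0],
  [[-0.0002,-0.002,-0.0003],0],
  [[-0.0003,-0.003,-0.0004],0],
])

```text
time_s: 10.13
position: [0.5453, 0.1482, 0.1697]
orientation: [0.999, -0.037, 0.001, -0.007]
ft_force: [-5.1, 19.4, 2.5]
grip_width: 0.0237
grip_force: 45.6
```

```bash
cat >> h.py <<'E'
def bar(cam="top",lo=.092,hi=.112,u0=.1,u1=.31):
    "bar top: (n, mean u, slope du/dv over visible v-range)"
    im=viewer.get_image(cam); t=toT(cloud(im).reshape(-1,3)); h=cv2.cvtColor(im["color"],cv2.COLOR_RGB2HSV).reshape(-1,3)
    k=(t[:,2]>lo)&(t[:,2]<hi)&(abs(t[:,0])<.056)&(t[:,1]>u0)&(t[:,1]<u1)&(h[:,0]>8)&(h[:,0]<30)&(h[:,1]>60)&(h[:,2]>100)
    b=t[k]
    if len(b)<15: print(cam,len(b)); return im
    print(cam,len(b),"v",b[:,0].min().round(3),b[:,0].max().round(3),"u",np.percentile(b[:,1],[3,50,97]).round(4),"slope",np.polyfit(b[:,0],b[:,1],1).round(4))
    return im
E
python3 - <<'E'
from h import *
bar("top");im=bar("side"); save(im,"side4.png",(120,150,280,270),4.5)
E
```

```text
top 215 v -0.049 0.051 u [0.2596 0.2689 0.2777] slope [-0.0236  0.2688]
side 213 v -0.02 0.049 u [0.261  0.2767 0.2831] slope [-0.0287  0.2751]
```

View pics/side4.png

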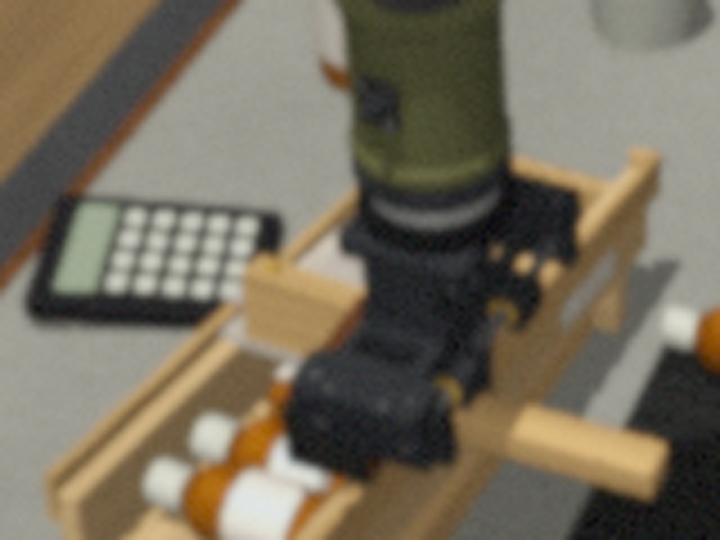

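The top view measures the bar fully, and its skew has eased from -0.033 to -0.024. I'll keep pressing gently.

arm_command([
  [[-0.0001,-0.001,-0.0001],0],
  [[-0.0002,-0.002,-0.0003],0],
  [[-0.0003,-0.003,-0.0004],0],
])

```text
time_s: 10.48
position: [0.5448, 0.1474, 0.1696]
orientation: [0.999, -0.036, 0.001, -0.008]
ft_force: [-5.5, 21.6, 3.7]
grip_width: 0.0231
grip_force: 45.9
```

arm_command([
  [[-0.0001,-0.001,-0.0001],0],
  [[-0.0002,-0.002,-0.0003],0],
  [[-0.0003,-0.003,-0.0004],0],
])

```text
time_s: 10.73
position: [0.5442, 0.1447, 0.1691]
orientation: [0.999, -0.035, 0.001, -0.008]
ft_force: [-6.1, 23.2, 2.8]
grip_width: 0.0234
grip_force: 45.8
```

```bash
python3 - <<'E'
from h import *
bar("top")
E
```

```text
top 216 v -0.05 0.051 u [0.2578 0.2667 0.276 ] slope [0.0092 0.2667]
```

It broke loose at about 22 N and the slope is now +0.009. I'll continue a few millimetres.

arm_command([
  [[-0.0001,-0.001,-0.0001],0],
  [[-0.0002,-0.002,-0.0003],0],
  [[-0.0003,-0.003,-0.0004],0],
])

```text
time_s: 11.03
position: [0.5434, 0.1418, 0.1686]
orientation: [0.999, -0.035, 0.0, -0.008]
ft_force: [-7.6, 22.9, 3.7]
grip_width: 0.0236
grip_force: 45.8
```

```bash
python3 - <<'E'
from h import *
bar("top")
E
```

```text
top 222 v -0.05 0.05 u [0.2559 0.265  0.2742] slope [0.0313 0.2649]
```

arm_command([
  [[-0.0001,-0.0007,-0.0001],0],
  [[-0.0001,-0.0014,-0.0002],0],
  [[-0.0001,-0.0014,-0.0002],0],
])

```text
time_s: 11.33
position: [0.5432, 0.1415, 0.1685]
orientation: [0.999, -0.035, 0.0, -0.009]
ft_force: [-7.4, 24.0, 3.6]
grip_width: 0.0238
grip_force: 46.0
```

```bash
python3 - <<'E'
from h import *
im=bar("top"); t=toT(cloud(im).reshape(-1,3)); b=t[(t[:,2]>.094)&(t[:,2]<.11)&(abs(t[:,0])<.06)&(t[:,1]>.25)&(t[:,1]<.28)]; print(np.percentile(b[:,0],[1,50,99]))
E
```

```text
top 222 v -0.049 0.051 u [0.2557 0.2647 0.2745] slope [0.033  0.2648]
[-0.04878431 -0.00113099  0.04880534]
```

The near end leads, with slope +0.033. Now I'll back off and go to the far end.

arm_command([
  [[0.001,0.015,0.002],0],
  [[0.002,0.03,0.005],0],
  [[0.003,0.045,0.008],0],
  [[0.003,0.05,0.009],0],
  [[0.03,0.048,0.009],0],
  [[0.06,0.045,0.009],0],
  [[0.09,0.042,0.009],0],
  [[0.104,0.038,0.009],0],
  [[0.104,0.037,0.009],0],
  [[0.104,0.037,0.009],0],
])

```text
time_s: 12.22
position: [0.6486, 0.1617, 0.1751]
orientation: [0.999, -0.044, -0.001, 0.001]
ft_force: [-1.4, 0.0, -3.6]
grip_width: 0.0236
grip_force: 44.9
```

```bash
python3 - <<'E'
from h import *
bar("top"); o=bot.get_obs(); p=o["position"]
print(p,2*np.arctan2(o["orientation"][1],o["orientation"][0]),o["ft_force"],"delta to contact",tcp(.047,.2764)-p)
E
```

```text
top 56 v -0.045 0.051 u [0.2566 0.2586 0.2663] slope [-0.0318  0.2595]
[0.64751137 0.16276002 0.1752432 ] -0.0861989075347216 [-0.29837365 -0.09042418 -3.95063637] delta to contact [-0.00199716 -0.02453312 -0.00087377]
```

arm_command([
  [[-0.0005,-0.006,-0.0005],0],
  [[-0.001,-0.012,-0.001],0],
  [[-0.0015,-0.017,-0.0015],0],
  [[-0.002,-0.0205,-0.0018],0],
  [[-0.002,-0.023,-0.002],0],
  [[-0.0021,-0.0245,-0.0023],0],
  [[-0.0022,-0.026,-0.0025],0],
  [[-0.0023,-0.0275,-0.0027],0],
  [[-0.0025,-0.029,-0.0029],0],
  [[-0.0026,-0.0305,-0.0031],0],
  [[-0.0027,-0.032,-0.0033],0],
])

```text
time_s: 13.18
position: [0.646, 0.1368, 0.1735]
orientation: [0.999, -0.041, 0.0, -0.003]
ft_force: [-1.6, 9.0, 0.8]
grip_width: 0.0234
grip_force: 45.0
```

arm_command([
  [[-0.0001,-0.001,-0.0001],0],
  [[-0.0002,-0.002,-0.0003],0],
  [[-0.0003,-0.003,-0.0004],0],
])

```text
time_s: 13.43
position: [0.6458, 0.1366, 0.1736]
orientation: [0.999, -0.04, 0.001, -0.005]
ft_force: [-1.8, 11.8, 1.5]
grip_width: 0.0237
grip_force: 45.0
```

arm_command([
  [[-0.0001,-0.001,-0.0001],0],
  [[-0.0002,-0.002,-0.0003],0],
  [[-0.0003,-0.003,-0.0004],0],
])

```text
time_s: 13.68
position: [0.6456, 0.1364, 0.1737]
orientation: [0.999, -0.039, 0.001, -0.007]
ft_force: [-2.5, 15.5, 3.4]
grip_width: 0.0232
grip_force: 45.1
```

```bash
python3 - <<'E'
from h import *
bar("top"); bar("side")
E
```

```text
top 8
side 182 v -0.052 0.008 u [0.2586 0.2724 0.2786] slope [-0.0234  0.27  ]
```

arm_command([
  [[-0.0001,-0.001,-0.0001],0],
  [[-0.0002,-0.002,-0.0003],0],
  [[-0.0003,-0.003,-0.0004],0],
])

```text
time_s: 14.03
position: [0.6453, 0.1362, 0.1737]
orientation: [0.999, -0.038, 0.002, -0.009]
ft_force: [-2.3, 19.3, 3.0]
grip_width: 0.0235
grip_force: 45.1
```

arm_command([
  [[-0.0001,-0.001,-0.0001],0],
  [[-0.0002,-0.002,-0.0003],0],
  [[-0.0003,-0.003,-0.0004],0],
])

```text
time_s: 14.28
position: [0.6451, 0.1359, 0.1738]
orientation: [0.999, -0.037, 0.002, -0.01]
ft_force: [-3.0, 22.3, 4.8]
grip_width: 0.0234
grip_force: 45.2
```

arm_command([
  [[-0.0001,-0.001,-0.0001],0],
  [[-0.0002,-0.002,-0.0003],0],
  [[-0.0003,-0.003,-0.0004],0],
])

```text
time_s: 14.53
position: [0.6455, 0.1344, 0.1737]
orientation: [0.999, -0.036, 0.003, -0.011]
ft_force: [-1.6, 23.3, 3.3]
grip_width: 0.0234
grip_force: 45.3
```

arm_command([
  [[-0.0001,-0.001,-0.0001],0],
  [[-0.0002,-0.002,-0.0003],0],
  [[-0.0003,-0.003,-0.0004],0],
])

```text
time_s: 14.78
position: [0.6462, 0.1312, 0.1734]
orientation: [0.999, -0.036, 0.004, -0.011]
ft_force: [0.3, 23.1, 1.6]
grip_width: 0.0237
grip_force: 45.4
```

arm_command([
  [[-0.0001,-0.001,-0.0001],0],
  [[-0.0002,-0.002,-0.0003],0],
  [[-0.0003,-0.003,-0.0004],0],
])

```text
time_s: 15.03
position: [0.6467, 0.1278, 0.173]
orientation: [0.999, -0.036, 0.005, -0.011]
ft_force: [1.3, 23.4, 0.4]
grip_width: 0.0236
grip_force: 45.4
```

arm_command([
  [[-0.0001,-0.0008,-0.0001],0],
  [[-0.0002,-0.0016,-0.0003],0],
  [[-0.0002,-0.0016,-0.0003],0],
])

```text
time_s: 15.28
position: [0.6468, 0.1269, 0.1729]
orientation: [0.999, -0.036, 0.005, -0.012]
ft_force: [2.3, 24.1, 2.0]
grip_width: 0.0235
grip_force: 45.5
```

arm_command([
  [[0.001,0.015,0.002],0],
  [[0.002,0.03,0.005],0],
  [[0.003,0.045,0.007],0],
  [[0.003,0.05,0.009],0],
  [[-0.03,0.051,0.009],0],
  [[-0.06,0.054,0.009],0],
  [[-0.096,0.054,0.008],0],
  [[-0.096,0.054,0.008],0],
  [[-0.096,0.054,0.008],0],
])

```text
time_s: 16.03
position: [0.5447, 0.1622, 0.1773]
orientation: [0.999, -0.042, -0.002, 0.001]
ft_force: [1.8, -0.4, -2.5]
grip_width: 0.0236
grip_force: 44.9
```

```bash
python3 - <<'E'
from h import *
im=bar("top"); t=toT(cloud(im).reshape(-1,3)); b=t[(t[:,2]>.094)&(t[:,2]<.11)&(abs(t[:,0])<.06)&(t[:,1]>.24)&(t[:,1]<.275)]; print(np.percentile(b[:,0],[1,50,99]))
o=bot.get_obs(); p=o["position"]
print(o["time_s"],p,2*np.arctan2(o["orientation"][1],o["orientation"][0]),o["ft_force"],"delta",tcp(-.052,.2748)-p)
E
```

```text
top 220 v -0.048 0.054 u [0.2487 0.2581 0.2674] slope [-0.039   0.2582]
[-0.04687296  0.00279421  0.05197448]
16.0833 [0.54768278 0.16256059 0.17785215] -0.08547225416173843 [ 1.22945742  0.0116164  -3.7971471 ] delta [-0.00094086 -0.01743838 -0.0037054 ]
```

The far end leads, with slope -0.039. Now the near end again.

arm_command([
  [[-0.0005,-0.006,-0.001],0],
  [[-0.001,-0.012,-0.002],0],
  [[-0.001,-0.016,-0.003],0],
  [[-0.001,-0.0195,-0.004],0],
  [[-0.0013,-0.0215,-0.0045],0],
  [[-0.0015,-0.023,-0.0047],0],
  [[-0.0016,-0.0245,-0.005],0],
  [[-0.0018,-0.026,-0.0052],0],
  [[-0.0019,-0.0275,-0.0054],0],
  [[-0.002,-0.029,-0.0056],0],
  [[-0.0021,-0.0305,-0.0058],0],
  [[-0.0022,-0.032,-0.006],0],
])

```text
time_s: 17.08
position: [0.5457, 0.1385, 0.1726]
orientation: [0.999, -0.039, 0.001, -0.004]
ft_force: [-2.3, 14.5, 0.5]
grip_width: 0.0235
grip_force: 45.4
```

arm_command([
  [[-0.0001,-0.001,-0.0001],0],
  [[-0.0002,-0.002,-0.0003],0],
  [[-0.0003,-0.003,-0.0004],0],
  [[-0.0004,-0.004,-0.0005],0],
  [[-0.0005,-0.005,-0.0007],0],
])

```text
time_s: 17.5
position: [0.545, 0.1376, 0.1724]
orientation: [0.999, -0.037, 0.001, -0.007]
ft_force: [-3.1, 20.7, 2.0]
grip_width: 0.0236
grip_force: 45.8
```

arm_command([
  [[-0.0001,-0.001,-0.0001],0],
  [[-0.0002,-0.002,-0.0003],0],
  [[-0.0003,-0.003,-0.0004],0],
])

```text
time_s: 17.75
position: [0.5445, 0.1361, 0.1721]
orientation: [0.999, -0.036, 0.001, -0.008]
ft_force: [-4.9, 21.6, 2.3]
grip_width: 0.0235
grip_force: 45.9
```

arm_command([
  [[-0.0001,-0.001,-0.0001],0],
  [[-0.0002,-0.002,-0.0003],0],
  [[-0.0003,-0.003,-0.0004],0],
])

```text
time_s: 18.0
position: [0.5438, 0.1332, 0.1716]
orientation: [0.999, -0.036, 0.001, -0.008]
ft_force: [-6.3, 21.3, 1.7]
grip_width: 0.0237
grip_force: 45.9
```

```bash
python3 - <<'E'
from h import *
bar("top")
E
```

```text
top 219 v -0.049 0.052 u [0.2467 0.2555 0.2643] slope [0.0024 0.2556]
```

arm_command([
  [[-0.0001,-0.001,-0.0001],0],
  [[-0.0002,-0.002,-0.0003],0],
  [[-0.0003,-0.003,-0.0004],0],
  [[-0.0004,-0.004,-0.0005],0],
  [[-0.0005,-0.005,-0.0006],0],
  [[-0.0005,-0.005,-0.0006],0],
])

```text
time_s: 18.55
position: [0.5429, 0.1306, 0.1712]
orientation: [0.999, -0.034, 0.001, -0.009]
ft_force: [-6.4, 25.4, 3.8]
grip_width: 0.0238
grip_force: 46.3
```

```bash
python3 - <<'E'
from h import *
im=bar("top"); t=toT(cloud(im).reshape(-1,3)); b=t[(t[:,2]>.094)&(t[:,2]<.11)&(abs(t[:,0])<.06)&(t[:,1]>.235)&(t[:,1]<.27)]; print(np.percentile(b[:,0],[1,50,99]))
E
```

```text
top 218 v -0.047 0.053 u [0.2454 0.2542 0.2634] slope [0.0219 0.2541]
[-0.04714852  0.00097409  0.05157192]
```

arm_command([
  [[-0.0001,-0.001,-0.0001],0],
  [[-0.0002,-0.002,-0.0003],0],
  [[-0.0003,-0.003,-0.0004],0],
  [[-0.0004,-0.004,-0.0005],0],
  [[-0.0004,-0.004,-0.0005],0],
])

```text
time_s: 19.02
position: [0.5414, 0.129, 0.1707]
orientation: [0.999, -0.033, 0.0, -0.01]
ft_force: [-8.6, 29.1, 4.1]
grip_width: 0.0238
grip_force: 47.2
```

```bash
python3 - <<'E'
from h import *
im=bar("top")
E
```

```text
top 218 v -0.047 0.052 u [0.2454 0.2543 0.2637] slope [0.0188 0.2542]
```

arm_command([
  [[-0.003,0,0],0],
  [[-0.006,0,0],0],
  [[-0.008,-0.001,0],0],
  [[-0.008,-0.001,0],0],
])

```text
time_s: 19.4
position: [0.5379, 0.1251, 0.1713]
orientation: [0.999, -0.034, 0.004, -0.009]
ft_force: [-0.0, 24.1, 1.3]
grip_width: 0.0249
grip_force: 49.2
```

```bash
python3 - <<'E'
from h import *
im=bar("top"); im=bar("top"); t=toT(cloud(im).reshape(-1,3)); b=t[(t[:,2]>.094)&(t[:,2]<.11)&(abs(t[:,0])<.06)&(t[:,1]>.235)&(t[:,1]<.27)]; print(np.percentile(b[:,0],[1,50,99]))
E
```

```text
top 215 v -0.047 0.053 u [0.2453 0.2543 0.2634] slope [0.0215 0.2541]
top 217 v -0.047 0.053 u [0.2454 0.2542 0.2634] slope [0.0207 0.2541]
[-0.04711817  0.00012959  0.05086479]
```

```bash
python3 - <<'E'
from h import *
im=viewer.get_image("top"); save(im,"top5.png",(180,90,300,200),4); im=viewer.get_image("side"); save(im,"side5.png",(130,130,300,270),4)
a=cv2.imread("pics/top5.png");b=cv2.imread("pics/side5.png");h=440
cv2.imwrite("pics/both5.png",np.hstack([cv2.resize(a,(380,348)),cv2.resize(b,(420,348))]))
E
```

```text
(no output)
```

View pics/both5.png

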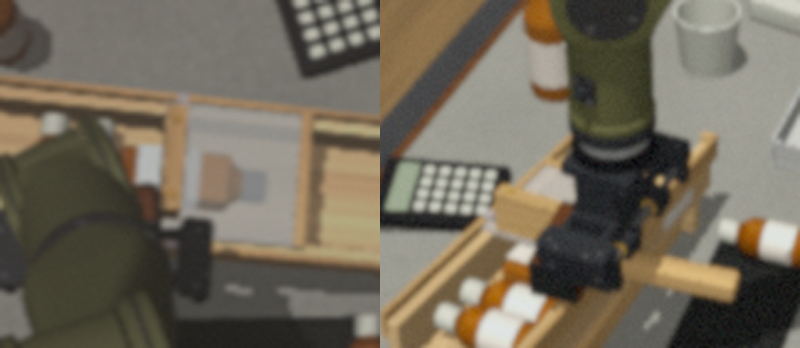

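The top crop shows the head against the bar's near end and the bar visibly slanted, near end downhill. I'll back off with a firmer grip and check the mallet's pose in the hand.

arm_command([
  [[0.001,0.015,0.002],0],
  [[0.002,0.03,0.005],0],
  [[0.004,0.045,0.008],0],
  [[0.006,0.055,0.01],0],
  [[0.006,0.055,0.01],0],
  [[0.006,0.055,0.01],0],
], squeeze=60)

```text
time_s: 20.1
position: [0.5414, 0.165, 0.1789]
orientation: [0.999, -0.042, -0.0, 0.0]
ft_force: [0.6, -0.4, -3.3]
grip_width: 0.0236
grip_force: 58.1
```

```bash
python3 - <<'E'
from h import *
im=bar("top"); P=cloud(im).reshape(-1,3); hs=cv2.cvtColor(im["color"],cv2.COLOR_RGB2HSV).reshape(-1,3)
o=bot.get_obs(); p=o["position"]; print(o["time_s"],p,2*np.arctan2(o["orientation"][1],o["orientation"][0]))
t=toT(P); b=t[(t[:,2]>.094)&(t[:,2]<.11)&(abs(t[:,0])<.06)&(t[:,1]>.235)&(t[:,1]<.27)]; print(np.percentile(b[:,0],[1,50,99]))
for cam in("top","side"):
    im=viewer.get_image(cam); P=cloud(im).reshape(-1,3); hs=cv2.cvtColor(im["color"],cv2.COLOR_RGB2HSV).reshape(-1,3)
    k=(abs(P[:,2]-p[2]-.0173)<.03)&(P[:,0]<p[0]-.03)&(P[:,0]>p[0]-.14)&(abs(P[:,1]-p[1])<.06)&(hs[:,0]>8)&(hs[:,0]<30)&(hs[:,1]>60)&(hs[:,2]>90)
    q=P[k]; print(cam,len(q))
    if len(q)>10: print(q.min(0),q.max(0),"yaw",np.polyfit(q[:,0],q[:,1],1),"pitch",np.polyfit(q[:,0],q[:,2],1),cv2.minAreaRect((q[:,:2]*1000).astype(np.float32)))
E
```

```text
top 224 v -0.048 0.053 u [0.2453 0.2544 0.2636] slope [0.01   0.2543]
20.15 [0.54127443 0.1638691  0.17872696] -0.08601697669406212
[-0.04762556 -0.00040682  0.051352  ]
top 0
side 482
[0.42442116 0.15205869 0.18436804] [0.51116819 0.18304089 0.21248804] yaw [-0.01374271  0.17831495] pitch [0.00970879 0.19739011] ((467.8064880371094, 167.61497497558594), (29.431137084960938, 86.91168212890625), 87.94276428222656)
```

On release the skew relaxed to +0.010, which is too marginal. I'll tap the near end once more, slightly further out and with the firmer grip.

arm_command([
  [[0,-0.007,-0.002],0],
  [[0,-0.014,-0.004],0],
  [[-0.001,-0.02,-0.005],0],
  [[-0.001,-0.025,-0.006],0],
  [[-0.001,-0.028,-0.0063],0],
  [[-0.001,-0.03,-0.0066],0],
  [[-0.0015,-0.032,-0.0069],0],
  [[-0.0017,-0.034,-0.0072],0],
  [[-0.002,-0.036,-0.0074],0],
  [[-0.002,-0.038,-0.0076],0],
  [[-0.002,-0.04,-0.0078],0],
  [[-0.002,-0.042,-0.008],0],
])

```text
time_s: 21.25
position: [0.5387, 0.129, 0.1715]
orientation: [0.999, -0.039, -0.0, -0.003]
ft_force: [-4.5, 12.8, 0.1]
grip_width: 0.0235
grip_force: 59.2
```

arm_command([
  [[-0.0003,-0.001,-0.0001],0],
  [[-0.0006,-0.002,-0.0003],0],
  [[-0.001,-0.003,-0.0004],0],
  [[-0.0015,-0.004,-0.0005],0],
  [[-0.002,-0.005,-0.0006],0],
  [[-0.002,-0.005,-0.0006],0],
])

```text
time_s: 21.75
position: [0.5379, 0.1279, 0.1715]
orientation: [0.999, -0.037, 0.002, -0.006]
ft_force: [-2.0, 15.5, -0.9]
grip_width: 0.0242
grip_force: 60.2
```

```bash
python3 - <<'E'
from h import *
im=bar("top")
t=toT(cloud(im).reshape(-1,3)); b=t[(t[:,2]>.094)&(t[:,2]<.11)&(abs(t[:,0])<.06)&(t[:,1]>.235)&(t[:,1]<.27)]; print(np.percentile(b[:,0],[1,50,99]))
E
```

```text
top 216 v -0.047 0.053 u [0.2453 0.2541 0.2637] slope [0.0189 0.2541]
[-0.04721359  0.00182947  0.05053783]
```

arm_command([
  [[-0.0003,-0.001,-0.0001],0],
  [[-0.0006,-0.002,-0.0003],0],
  [[-0.001,-0.003,-0.0004],0],
  [[-0.0015,-0.004,-0.0005],0],
  [[-0.002,-0.005,-0.0006],0],
  [[-0.002,-0.005,-0.0006],0],
])

```text
time_s: 22.3
position: [0.5369, 0.1264, 0.1715]
orientation: [0.999, -0.035, 0.003, -0.008]
ft_force: [-2.5, 20.7, -0.2]
grip_width: 0.024
grip_force: 61.8
```

arm_command([
  [[-0.0003,-0.001,-0.0001],0],
  [[-0.0003,-0.002,-0.0003],0],
  [[-0.0003,-0.003,-0.0004],0],
  [[-0.0004,-0.004,-0.0005],0],
  [[-0.0004,-0.004,-0.0005],0],
])

```text
time_s: 22.72
position: [0.5362, 0.1254, 0.1712]
orientation: [0.999, -0.033, 0.003, -0.01]
ft_force: [-3.2, 26.9, 1.5]
grip_width: 0.0242
grip_force: 63.2
```

```bash
python3 - <<'E'
from h import *
im=bar("top")
t=toT(cloud(im).reshape(-1,3)); b=t[(t[:,2]>.094)&(t[:,2]<.11)&(abs(t[:,0])<.06)&(t[:,1]>.235)&(t[:,1]<.27)]; print(np.percentile(b[:,0],[1,50,99]))
E
```

```text
top 219 v -0.048 0.051 u [0.2455 0.2541 0.2636] slope [0.0191 0.254 ]
[-0.04748948  0.00167392  0.05105457]
```

The skew holds at about +0.019, and with the plate against the far guide that puts x at about -6 mm, so step 3 is met. Now I'll back off, straighten the mallet, and push slightly near of centre so that the near end keeps leading.

arm_command([
  [[0.001,0.015,0.002],0],
  [[0.002,0.03,0.005],0],
  [[0.004,0.045,0.008],0],
  [[0.006,0.055,0.009],0],
  [[0.02,0.055,0.009],-0.03],
  [[0.037,0.055,0.009],-0.06],
  [[0.037,0.055,0.009],-0.06],
  [[0.037,0.055,0.009],-0.06],
])

```text
time_s: 23.43
position: [0.5727, 0.1636, 0.1781]
orientation: [0.997, -0.073, 0.0, 0.0]
ft_force: [-0.6, -0.5, -3.9]
grip_width: 0.0237
grip_force: 58.1
```

```bash
python3 - <<'E'
from h import *
im=bar("top"); o=bot.get_obs(); p=o["position"]; print(o["time_s"],p,2*np.arctan2(o["orientation"][1],o["orientation"][0]),o["ft_force"],tcp(-.025,.264)-p)
im=viewer.get_image("side"); save(im,"side6.png",(130,130,300,270),4)
E
```

```text
top 196 v -0.045 0.051 u [0.2452 0.2534 0.2636] slope [0.0445 0.2535]
23.4833 [0.57167091 0.16372545 0.17794344] -0.14542620258693037 [ 0.66231076  0.49210012 -3.9012025 ] [ 0.0010565  -0.03156996 -0.00529976]
```

View pics/side6.png

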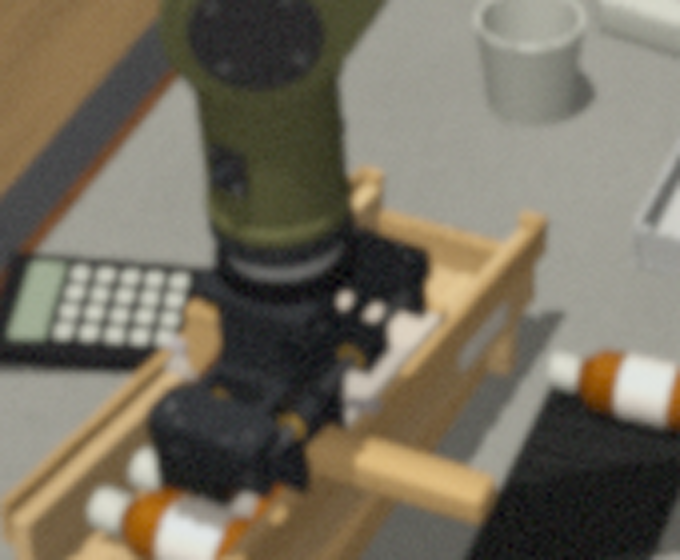

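The mallet sits straight in the hand. Since end taps move the cover at only about 22 N, I'll keep walking it by ends, far end next.

arm_command([
  [[0.03,0,0],0.03],
  [[0.06,-0.003,0],0.06],
  [[0.075,-0.008,-0.002],0.06],
  [[0.075,-0.014,-0.003],0.06],
  [[0.075,-0.02,-0.0035],0.06],
  [[0.075,-0.026,-0.004],0.06],
  [[0.075,-0.03,-0.0045],0.06],
  [[0.075,-0.033,-0.005],0.06],
  [[0.075,-0.035,-0.0053],0.06],
  [[0.0745,-0.0365,-0.0056],0.06],
  [[0.0745,-0.038,-0.0058],0.06],
  [[0.0745,-0.04,-0.006],0.06],
])

```text
time_s: 24.53
position: [0.6465, 0.1248, 0.1724]
orientation: [0.999, -0.042, -0.0, -0.0]
ft_force: [0.8, -0.5, -3.2]
grip_width: 0.0237
grip_force: 58.1
```

arm_command([
  [[-0.0001,-0.002,-0.0003],0],
  [[-0.0003,-0.004,-0.0005],0],
  [[-0.0004,-0.006,-0.0007],0],
  [[-0.0005,-0.008,-0.001],0],
  [[-0.0007,-0.01,-0.0013],0],
  [[-0.0008,-0.012,-0.0016],0],
])

```text
time_s: 25.03
position: [0.6455, 0.1233, 0.1722]
orientation: [0.999, -0.039, 0.001, -0.007]
ft_force: [-4.2, 16.7, 2.6]
grip_width: 0.0242
grip_force: 58.7
```

arm_command([
  [[-0.0001,-0.001,-0.0001],0],
  [[-0.0002,-0.002,-0.0003],0],
  [[-0.0003,-0.003,-0.0004],0],
  [[-0.0004,-0.004,-0.0005],0],
])

```text
time_s: 25.37
position: [0.6451, 0.1229, 0.1723]
orientation: [0.999, -0.037, 0.001, -0.009]
ft_force: [-3.3, 20.9, 3.4]
grip_width: 0.0237
grip_force: 59.0
```

arm_command([
  [[-0.0001,-0.001,-0.0001],0],
  [[-0.0002,-0.002,-0.0003],0],
  [[-0.0003,-0.003,-0.0004],0],
  [[-0.0004,-0.004,-0.0005],0],
])

```text
time_s: 25.7
position: [0.6452, 0.1216, 0.1723]
orientation: [0.999, -0.036, 0.002, -0.011]
ft_force: [-2.9, 23.5, 3.4]
grip_width: 0.0239
grip_force: 59.3
```

arm_command([
  [[-0.0001,-0.001,-0.0001],0],
  [[-0.0002,-0.002,-0.0003],0],
  [[-0.0003,-0.003,-0.0004],0],
  [[-0.0004,-0.004,-0.0005],0],
])

```text
time_s: 26.03
position: [0.6451, 0.1203, 0.1722]
orientation: [0.999, -0.035, 0.002, -0.013]
ft_force: [-3.5, 28.1, 4.9]
grip_width: 0.0241
grip_force: 59.6
```

arm_command([
  [[-0.0001,-0.001,-0.0001],0],
  [[-0.0002,-0.002,-0.0003],0],
  [[-0.0003,-0.003,-0.0004],0],
  [[-0.0004,-0.004,-0.0005],0],
])

```text
time_s: 26.37
position: [0.6448, 0.1196, 0.1722]
orientation: [0.999, -0.034, 0.003, -0.015]
ft_force: [-4.3, 32.7, 5.4]
grip_width: 0.0237
grip_force: 60.0
```

arm_command([
  [[-0.0001,-0.001,-0.0001],0],
  [[-0.0002,-0.002,-0.0003],0],
  [[-0.0003,-0.003,-0.0004],0],
  [[-0.0004,-0.004,-0.0005],0],
])

```text
time_s: 26.7
position: [0.6445, 0.118, 0.1721]
orientation: [0.999, -0.033, 0.003, -0.016]
ft_force: [-3.3, 34.5, 7.4]
grip_width: 0.0238
grip_force: 60.3
```

arm_command([
  [[-0.0001,-0.001,-0.0001],0],
  [[-0.0002,-0.002,-0.0003],0],
  [[-0.0003,-0.003,-0.0004],0],
  [[-0.0004,-0.004,-0.0005],0],
])

```text
time_s: 27.03
position: [0.6443, 0.1139, 0.1715]
orientation: [0.999, -0.033, 0.003, -0.016]
ft_force: [-4.1, 33.4, 6.6]
grip_width: 0.0244
grip_force: 60.3
```

arm_command([
  [[0.001,0.015,0.002],0],
  [[0.002,0.03,0.005],0],
  [[0.003,0.045,0.007],0],
  [[0.003,0.06,0.009],0],
  [[-0.03,0.065,0.01],0],
  [[-0.06,0.067,0.01],0],
  [[-0.096,0.067,0.01],0],
  [[-0.096,0.067,0.01],0],
  [[-0.096,0.067,0.01],0],
])

```text
time_s: 27.78
position: [0.5445, 0.1545, 0.1774]
orientation: [0.999, -0.042, -0.002, 0.001]
ft_force: [1.5, -0.2, -2.5]
grip_width: 0.0236
grip_force: 58.1
```

```bash
python3 - <<'E'
from h import *
im=bar("top"); t=toT(cloud(im).reshape(-1,3)); b=t[(t[:,2]>.094)&(t[:,2]<.11)&(abs(t[:,0])<.06)&(t[:,1]>.22)&(t[:,1]<.27)]; print(np.percentile(b[:,0],[1,50,99]))
o=bot.get_obs(); p=o["position"]; print(o["time_s"],p,2*np.arctan2(o["orientation"][1],o["orientation"][0]),o["ft_force"],tcp(-.052,.264)-p)
P=cloud(im); m=(toT(P.reshape(-1,3))).reshape(P.shape); hs=cv2.cvtColor(im["color"],cv2.COLOR_RGB2HSV)
k=(abs(m[...,2]-.06)<.012)&(abs(m[...,0])<.07)&(m[...,1]>.1)&(m[...,1]<.28)
save(im,"top7.png",(185,95,305,185),6)
E
```

```text
top 220 v -0.047 0.053 u [0.238  0.2471 0.2562] slope [-0.027   0.2472]
[-0.04573946  0.00153605  0.05185874]
27.8333 [0.54746704 0.15491265 0.17790912] -0.08559600332644882 [ 1.19771261  0.24357247 -3.60951107] [-0.00164054 -0.02044609 -0.00526544]
```

View pics/top7.png

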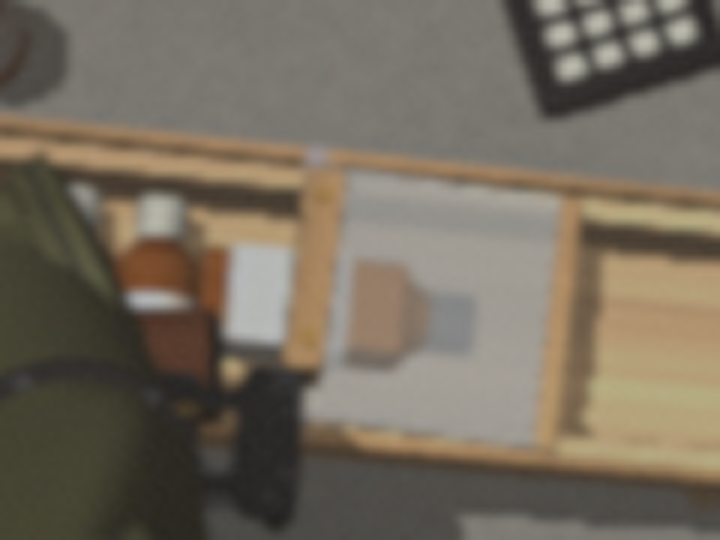

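The bar's mean u is 0.247, so the cover has walked 22 mm. Near end next.

arm_command([
  [[-0.001,-0.007,-0.002],0],
  [[-0.001,-0.014,-0.004],0],
  [[-0.0015,-0.019,-0.005],0],
  [[-0.0017,-0.023,-0.0056],0],
  [[-0.0018,-0.026,-0.006],0],
  [[-0.0019,-0.028,-0.0063],0],
  [[-0.002,-0.03,-0.0066],0],
  [[-0.0022,-0.032,-0.0068],0],
  [[-0.0024,-0.034,-0.007],0],
  [[-0.0025,-0.036,-0.0073],0],
  [[-0.0026,-0.038,-0.0076],0],
  [[-0.0028,-0.04,-0.008],0],
])

```text
time_s: 28.83
position: [0.5441, 0.1234, 0.1705]
orientation: [0.999, -0.038, 0.0, -0.005]
ft_force: [-5.1, 15.7, 1.6]
grip_width: 0.0239
grip_force: 59.6
```

arm_command([
  [[-0.0001,-0.001,-0.0001],0],
  [[-0.0002,-0.002,-0.0003],0],
  [[-0.0003,-0.003,-0.0004],0],
  [[-0.0004,-0.004,-0.0005],0],
])

```text
time_s: 29.17
position: [0.5436, 0.1227, 0.1704]
orientation: [0.999, -0.036, 0.001, -0.007]
ft_force: [-5.4, 19.7, 2.0]
grip_width: 0.0243
grip_force: 60.2
```

arm_command([
  [[-0.0001,-0.001,-0.0001],0],
  [[-0.0002,-0.002,-0.0003],0],
  [[-0.0003,-0.003,-0.0004],0],
  [[-0.0004,-0.004,-0.0005],0],
])

```text
time_s: 29.5
position: [0.5429, 0.1192, 0.1699]
orientation: [0.999, -0.036, 0.001, -0.007]
ft_force: [-5.6, 19.4, 2.2]
grip_width: 0.0236
grip_force: 60.2
```

arm_command([
  [[-0.0001,-0.001,-0.0001],0],
  [[-0.0002,-0.002,-0.0003],0],
  [[-0.0003,-0.003,-0.0004],0],
  [[-0.0004,-0.004,-0.0005],0],
])

```text
time_s: 29.83
position: [0.5423, 0.1175, 0.1696]
orientation: [0.999, -0.035, 0.0, -0.008]
ft_force: [-6.5, 24.8, 3.6]
grip_width: 0.0238
grip_force: 61.1
```

arm_command([
  [[-0.0001,-0.001,-0.0001],0],
  [[-0.0002,-0.002,-0.0003],0],
  [[-0.0003,-0.003,-0.0004],0],
  [[-0.0004,-0.004,-0.0005],0],
])

```text
time_s: 30.17
position: [0.5416, 0.1166, 0.1693]
orientation: [0.999, -0.033, 0.001, -0.01]
ft_force: [-8.8, 29.2, 4.2]
grip_width: 0.024
grip_force: 62.3
```

```bash
python3 - <<'E'
from h import *
im=bar("top"); t=toT(cloud(im).reshape(-1,3)); b=t[(t[:,2]>.094)&(t[:,2]<.11)&(abs(t[:,0])<.06)&(t[:,1]>.22)&(t[:,1]<.265)]; print(np.percentile(b[:,0],[1,50,99]))
E
```

```text
top 221 v -0.047 0.053 u [0.2352 0.244  0.2534] slope [0.014  0.2441]
[-0.04745011  0.00061323  0.05189202]
```

arm_command([
  [[-0.0003,-0.001,-0.0001],0],
  [[-0.0008,-0.002,-0.0003],0],
  [[-0.0012,-0.003,-0.0004],0],
  [[-0.002,-0.004,-0.0005],0],
])

```text
time_s: 30.55
position: [0.5408, 0.1153, 0.1693]
orientation: [0.999, -0.031, 0.002, -0.012]
ft_force: [-6.9, 33.6, 5.1]
grip_width: 0.0243
grip_force: 64.2
```

arm_command([
  [[-0.0003,-0.001,-0.0001],0],
  [[-0.0008,-0.002,-0.0003],0],
  [[-0.0012,-0.003,-0.0004],0],
  [[-0.002,-0.004,-0.0005],0],
])

```text
time_s: 30.88
position: [0.5399, 0.114, 0.1693]
orientation: [0.999, -0.03, 0.003, -0.013]
ft_force: [-6.9, 36.8, 4.6]
grip_width: 0.0242
grip_force: 65.7
```

arm_command([
  [[-0.0001,-0.001,-0.0001],0],
  [[-0.0002,-0.002,-0.0003],0],
  [[-0.0003,-0.003,-0.0004],0],
  [[-0.0004,-0.004,-0.0005],0],
])

```text
time_s: 31.22
position: [0.5383, 0.1113, 0.1687]
orientation: [0.999, -0.029, 0.002, -0.014]
ft_force: [-9.0, 39.8, 6.0]
grip_width: 0.0245
grip_force: 66.2
```

```bash
python3 - <<'E'
from h import *
im=bar("top"); t=toT(cloud(im).reshape(-1,3)); b=t[(t[:,2]>.094)&(t[:,2]<.11)&(abs(t[:,0])<.06)&(t[:,1]>.22)&(t[:,1]<.265)]; print(np.percentile(b[:,0],[1,50,99]))
E
```

```text
top 214 v -0.048 0.052 u [0.2328 0.2416 0.2512] slope [0.0347 0.2416]
[-0.04760209  0.00211886  0.05048331]
```

The slope is now +0.035, so the near end clearly leads and the cover's centre is at about 0.182. One more far push should free it.

arm_command([
  [[0.001,0.02,0.002],0],
  [[0.002,0.04,0.005],0],
  [[0.004,0.055,0.008],0],
  [[0.006,0.06,0.009],0],
  [[0.04,0.06,0.009],0],
  [[0.08,0.058,0.009],0],
  [[0.112,0.055,0.008],0],
  [[0.112,0.048,0.0075],0],
  [[0.112,0.042,0.007],0],
  [[0.112,0.037,0.006],0],
  [[0.112,0.034,0.0055],0],
  [[0.112,0.032,0.005],0],
])

```text
time_s: 32.27
position: [0.6493, 0.1183, 0.1711]
orientation: [0.999, -0.043, -0.001, 0.0]
ft_force: [-0.8, -0.0, -3.2]
grip_width: 0.0236
grip_force: 58.1
```

arm_command([
  [[-0.0001,-0.002,-0.0003],0],
  [[-0.0003,-0.004,-0.0005],0],
  [[-0.0004,-0.006,-0.0007],0],
  [[-0.0005,-0.008,-0.001],0],
  [[-0.0007,-0.01,-0.0013],0],
  [[-0.0008,-0.012,-0.0016],0],
  [[-0.001,-0.014,-0.0018],0],
])

```text
time_s: 32.85
position: [0.6494, 0.111, 0.1702]
orientation: [0.999, -0.041, 0.0, -0.004]
ft_force: [-1.9, 10.0, 0.4]
grip_width: 0.0237
grip_force: 58.4
```

arm_command([
  [[-0.0001,-0.001,-0.0001],0],
  [[-0.0002,-0.002,-0.0003],0],
  [[-0.0003,-0.003,-0.0004],0],
  [[-0.0004,-0.004,-0.0005],0],
])

```text
time_s: 33.18
position: [0.6491, 0.1107, 0.1703]
orientation: [0.999, -0.039, 0.001, -0.006]
ft_force: [-1.8, 14.4, 1.5]
grip_width: 0.0239
grip_force: 58.6
```

arm_command([
  [[-0.0001,-0.001,-0.0001],0],
  [[-0.0002,-0.002,-0.0003],0],
  [[-0.0003,-0.003,-0.0004],0],
  [[-0.0004,-0.004,-0.0005],0],
])

```text
time_s: 33.52
position: [0.6488, 0.1103, 0.1703]
orientation: [0.999, -0.038, 0.001, -0.008]
ft_force: [-3.4, 18.8, 3.1]
grip_width: 0.0236
grip_force: 58.9
```

arm_command([
  [[-0.0001,-0.001,-0.0001],0],
  [[-0.0002,-0.002,-0.0003],0],
  [[-0.0003,-0.003,-0.0004],0],
  [[-0.0004,-0.004,-0.0005],0],
])

```text
time_s: 33.85
position: [0.6485, 0.1097, 0.1703]
orientation: [0.999, -0.037, 0.002, -0.01]
ft_force: [-3.5, 23.5, 4.4]
grip_width: 0.0236
grip_force: 59.2
```

arm_command([
  [[-0.0001,-0.001,-0.0001],0],
  [[-0.0002,-0.002,-0.0003],0],
  [[-0.0003,-0.003,-0.0004],0],
  [[-0.0004,-0.004,-0.0005],0],
])

```text
time_s: 34.18
position: [0.6492, 0.1055, 0.17]
orientation: [0.999, -0.036, 0.003, -0.01]
ft_force: [-1.2, 21.3, 2.6]
grip_width: 0.0238
grip_force: 59.4
```

arm_command([
  [[-0.0001,-0.001,-0.0001],0],
  [[-0.0002,-0.002,-0.0003],0],
  [[-0.0003,-0.003,-0.0004],0],
  [[-0.0004,-0.004,-0.0005],0],
])

```text
time_s: 34.52
position: [0.6491, 0.1008, 0.1694]
orientation: [0.999, -0.037, 0.003, -0.01]
ft_force: [-0.3, 22.6, 3.1]
grip_width: 0.0238
grip_force: 59.4
```

arm_command([
  [[-0.0001,-0.001,-0.0001],0],
  [[-0.0002,-0.002,-0.0003],0],
  [[-0.0003,-0.003,-0.0004],0],
  [[-0.0004,-0.004,-0.0005],0],
])

```text
time_s: 34.85
position: [0.6488, 0.1003, 0.1694]
orientation: [0.999, -0.036, 0.003, -0.012]
ft_force: [-1.6, 26.7, 4.5]
grip_width: 0.0239
grip_force: 59.8
```

arm_command([
  [[-0.0001,-0.001,-0.0001],0],
  [[-0.0002,-0.002,-0.0003],0],
  [[-0.0003,-0.003,-0.0004],0],
  [[-0.0004,-0.004,-0.0005],0],
])

```text
time_s: 35.18
position: [0.6484, 0.0998, 0.1693]
orientation: [0.999, -0.034, 0.004, -0.014]
ft_force: [-3.2, 31.9, 6.3]
grip_width: 0.0237
grip_force: 60.2
```

arm_command([
  [[-0.0001,-0.001,-0.0001],0],
  [[-0.0002,-0.002,-0.0003],0],
  [[-0.0003,-0.003,-0.0004],0],
  [[-0.0004,-0.004,-0.0005],0],
])

```text
time_s: 35.52
position: [0.6481, 0.0985, 0.1692]
orientation: [0.999, -0.033, 0.004, -0.016]
ft_force: [-2.0, 34.0, 6.2]
grip_width: 0.024
grip_force: 60.5
```

arm_command([
  [[-0.0001,-0.001,-0.0001],0],
  [[-0.0002,-0.002,-0.0003],0],
  [[-0.0003,-0.003,-0.0004],0],
  [[-0.0004,-0.004,-0.0005],0],
])

```text
time_s: 35.85
position: [0.6462, 0.0689, 0.1649]
orientation: [0.999, -0.043, 0.0, 0.0]
ft_force: [0.9, 1.0, -2.5]
grip_width: 0.0238
grip_force: 58.2
```

arm_command([
  [[-0.0001,-0.001,-0.0001],0],
  [[-0.0002,-0.002,-0.0003],0],
  [[-0.0003,-0.003,-0.0004],0],
  [[-0.0004,-0.004,-0.0005],0],
])

```text
time_s: 36.18
position: [0.6457, 0.0649, 0.1643]
orientation: [0.999, -0.043, 0.0, 0.0]
ft_force: [1.2, 1.7, -3.2]
grip_width: 0.0237
grip_force: 58.2
```

arm_command([
  [[0.001,0.02,0.002],0],
  [[0.002,0.04,0.005],0],
  [[0.003,0.055,0.007],0],
  [[0.003,0.065,0.009],0],
  [[-0.03,0.07,0.01],0],
  [[-0.06,0.073,0.01],0],
  [[-0.096,0.073,0.01],0],
  [[-0.096,0.073,0.01],0],
  [[-0.096,0.073,0.01],0],
])

```text
time_s: 36.93
position: [0.5465, 0.1373, 0.1743]
orientation: [0.999, -0.042, -0.002, 0.001]
ft_force: [1.3, -0.4, -2.9]
grip_width: 0.0236
grip_force: 58.1
```

```bash
python3 - <<'E'
from h import *
im=bar("top"); t=toT(cloud(im).reshape(-1,3)); b=t[(t[:,2]>.094)&(t[:,2]<.11)&(abs(t[:,0])<.06)&(t[:,1]>.2)&(t[:,1]<.265)]; print(np.percentile(b[:,0],[1,50,99]))
o=bot.get_obs(); p=o["position"]; print(o["time_s"],p,o["ft_force"],tcp(-.052,.245)-p)
E
```

```text
top 233 v -0.048 0.052 u [0.1862 0.1963 0.2065] slope [-0.0467  0.1964]
[-0.048113   -0.0109451   0.04743928]
36.9833 [0.54951929 0.13769372 0.17477972] [ 0.49353039 -0.05847579 -2.88980898] [-0.00530328 -0.0219732  -0.00478033]
```

The cover is loose, with its centre at about 0.136. Now I'll push at mid-bar to fully open.

arm_command([
  [[0.02,0,0],0],
  [[0.043,-0.01,-0.002],0],
  [[0.043,-0.025,-0.004],0],
  [[0.043,-0.04,-0.0065],0],
  [[0.043,-0.05,-0.008],0],
  [[0.043,-0.057,-0.009],0],
  [[0.043,-0.062,-0.01],0],
  [[0.0425,-0.067,-0.0105],0],
  [[0.042,-0.073,-0.0113],0],
  [[0.0415,-0.079,-0.0121],0],
  [[0.041,-0.085,-0.013],0],
  [[0.0405,-0.091,-0.0138],0],
])

```text
time_s: 37.98
position: [0.59, 0.0474, 0.1606]
orientation: [0.999, -0.042, -0.0, -0.0]
ft_force: [-0.3, 2.1, -1.9]
grip_width: 0.0235
grip_force: 58.1
```

arm_command([
  [[-0.0005,-0.006,-0.0008],0],
  [[-0.001,-0.012,-0.0017],0],
  [[-0.0015,-0.018,-0.0025],0],
  [[-0.002,-0.024,-0.0034],0],
  [[-0.0025,-0.03,-0.0042],0],
  [[-0.003,-0.034,-0.0048],0],
  [[-0.0033,-0.038,-0.0053],0],
  [[-0.0035,-0.04,-0.0056],0],
  [[-0.0035,-0.041,-0.0057],0],
  [[-0.0035,-0.042,-0.0057],0],
  [[-0.0035,-0.042,-0.0057],0],
])

```text
time_s: 38.9
position: [0.5866, 0.0053, 0.1549]
orientation: [0.999, -0.043, -0.0, 0.0]
ft_force: [-1.6, 1.6, -2.7]
grip_width: 0.0237
grip_force: 58.1
```

```bash
python3 - <<'E'
from h import *
bar("top"); bar("side",u0=.05,u1=.2); o=bot.get_obs(); p=o["position"]; print(o["time_s"],p,o["ft_force"],tcp(0,.139)-p)
E
```

```text
top 111 v -0.002 0.054 u [0.1209 0.1299 0.1397] slope [0.0531 0.1287]
side 31 v -0.051 0.049 u [0.1227 0.1329 0.1424] slope [0.0749 0.1317]
39.0 [0.58661248 0.00525798 0.15490356] [-1.52567239  1.68288051 -3.63927177] [0.00042791 0.00142841 0.00034348]
```

arm_command([
  [[0,-0.0015,0],0],
  [[0,-0.003,0],0],
  [[0,-0.003,0],0],
  [[0.002,0.015,0.004],0],
  [[0.003,0.035,0.01],0],
  [[0.003,0.05,0.03],0],
  [[0.003,0.05,0.065],0],
  [[0.003,0.05,0.1],0],
  [[-0.01,0.08,0.11],0.1],
  [[-0.025,0.115,0.11],0.2],
  [[-0.04,0.15,0.11],0.3],
  [[-0.055,0.185,0.11],0.386],
])

```text
time_s: 40.0
position: [0.5315, 0.1899, 0.2655]
orientation: [0.989, 0.151, 0.001, 0.001]
ft_force: [0.3, 0.7, -4.1]
grip_width: 0.0236
grip_force: 58.1
```

arm_command([
  [[-0.015,0.035,0],0],
  [[-0.03,0.07,0],0],
  [[-0.05,0.105,-0.01],0],
  [[-0.07,0.14,-0.03],0],
  [[-0.086,0.163,-0.06],0],
  [[-0.086,0.163,-0.095],0],
  [[-0.086,0.163,-0.13],0],
  [[-0.086,0.163,-0.16],0],
  [[-0.086,0.163,-0.18],0],
  [[-0.086,0.163,-0.19],0],
  [[-0.086,0.163,-0.19],0],
])

```text
time_s: 40.92
position: [0.4453, 0.3516, 0.073]
orientation: [0.989, 0.15, -0.001, 0.002]
ft_force: [0.3, 0.8, -2.7]
grip_width: 0.0237
grip_force: 58.1
```

```bash
python3 - <<'E'
from h import *
im=bar("top"); o=bot.get_obs(); print(o["time_s"],o["position"],2*np.arctan2(o["orientation"][1],o["orientation"][0]))
im=viewer.get_image("side"); save(im,"side8.png",None,1.4)
E
```

```text
top 237 v -0.048 0.054 u [0.1192 0.1289 0.1383] slope [-0.0068  0.129 ]
40.9667 [0.44607646 0.35252332 0.07458522] 0.30014792649139505
```

View pics/side8.png

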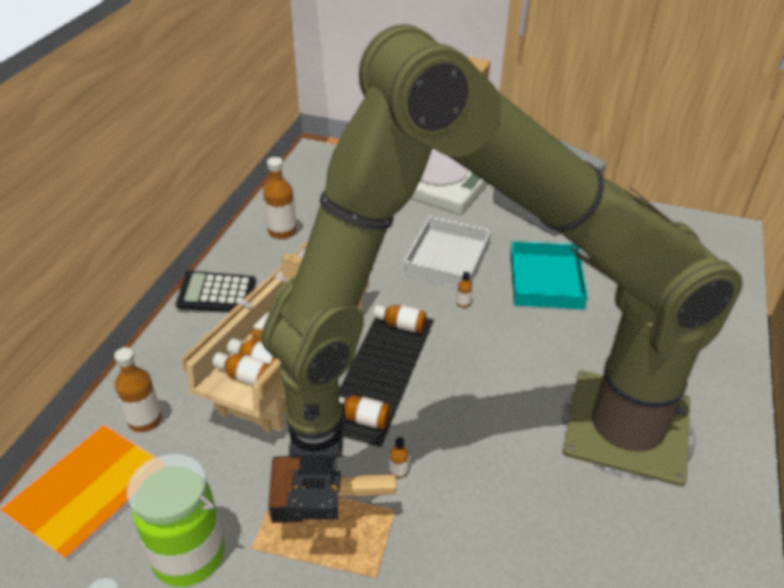

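The cover is fully open (centre 0.069), and the mallet is over its pad at (305,490). I'll set it down, then look at the square bottle.

arm_command([
  [[0,0.001,-0.025],0],
  [[0,0.001,-0.045],0],
  [[0,0.001,-0.057],0],
  [[0,0.001,-0.062],0],
  [[0,0.001,-0.065],0],
  [[0,0.001,-0.065],0],
  [[0,0.001,-0.065],0],
])

```text
time_s: 41.6
position: [0.4463, 0.3548, 0.0109]
orientation: [0.989, 0.15, 0.001, -0.0]
ft_force: [0.1, -0.5, -3.2]
grip_width: 0.0233
grip_force: 58.1
```

arm_command([
  [[0,0,0],0],
  [[0,0,0],0],
  [[0,0,0],0],
  [[0,0,0],0],
  [[0,0,0],0],
  [[0,0,0],0],
  [[0,0,0],0],
  [[0,0,0.02],0],
  [[0,0,0.05],0],
  [[0,0,0.09],0],
  [[0,0,0.13],0],
  [[0,0,0.17],0],
], claw=-0.36)

```text
time_s: 42.6
position: [0.4452, 0.3539, 0.1815]
orientation: [0.989, 0.15, -0.0, 0.0]
ft_force: [0.2, -0.2, -0.1]
grip_width: 0.0602
grip_force: 0.0
```

arm_command([
  [[0,0,0.03],-0.1],
  [[0,-0.04,0.06],-0.2],
  [[0,-0.08,0.1],-0.3],
  [[0,-0.12,0.13],-0.4],
  [[0,-0.16,0.13],-0.4],
  [[0,-0.2,0.13],-0.4],
  [[0,-0.23,0.13],-0.4],
  [[0,-0.23,0.13],-0.4],
])

```text
time_s: 43.27
position: [0.4452, 0.1169, 0.3105]
orientation: [0.999, -0.054, 0.0, 0.002]
ft_force: [-0.5, -0.1, -0.3]
grip_width: 0.06
grip_force: 0.0
```

```bash
cat > sq.py <<'E'
from h import *
im=viewer.get_image("top"); save(im,"top9.png",(100,95,320,260),3.5)
P=cloud(im).reshape(-1,3); t=toT(P); o=bot.get_obs(); print(o["time_s"],o["position"],2*np.arctan2(o["orientation"][1],o["orientation"][0]))
k=(t[:,2]>.04)&(t[:,2]<.056)&(abs(t[:,0])<.05)&(t[:,1]>.17)&(t[:,1]<.31); q=t[k]
print(len(q),cv2.minAreaRect((q[:,:2]*1000).astype(np.float32)))
k=(t[:,2]>.012)&(t[:,2]<.06)&(abs(t[:,0])<.05)&(t[:,1]>.142); q=t[k]
for u in np.arange(.14,.43,.01):
    s=q[abs(q[:,1]-u)<.005]
    if len(s): print(round(u,2),len(s),s[:,0].min().round(3),s[:,0].max().round(3),s[:,2].max().round(3))
# mallet
k=(P[:,2]>.014)&(abs(P[:,0]-.44)<.13)&(abs(P[:,1]-.355)<.1); print(cv2.minAreaRect((P[k][:,:2]*1000).astype(np.float32)))
E
python3 sq.py
```

```text
43.3167 [0.44535852 0.11735978 0.31034415] -0.10872310763407553
575 ((1.7304401397705078, 246.79298400878906), (68.75823974609375, 142.89254760742188), 14.03728199005127)
0.16 10 -0.014 0.015 0.047
0.17 35 -0.032 0.016 0.044
0.18 33 -0.015 0.013 0.046
0.19 34 -0.019 0.017 0.047
0.2 49 -0.024 0.023 0.055
0.21 61 -0.024 0.023 0.056
0.22 58 -0.024 0.025 0.055
0.23 61 -0.024 0.026 0.055
0.24 62 -0.024 0.025 0.059
0.25 60 -0.024 0.025 0.054
0.26 59 -0.024 0.026 0.055
0.27 63 -0.024 0.027 0.057
0.28 60 -0.025 0.024 0.056
0.29 62 -0.023 0.027 0.055
0.3 62 -0.049 0.021 0.055
0.31 90 -0.049 0.047 0.049
0.32 106 -0.05 0.048 0.05
0.33 100 -0.049 0.047 0.049
0.34 64 -0.042 0.047 0.044
0.35 50 -0.024 0.05 0.042
0.36 81 -0.028 0.048 0.054
0.37 89 -0.039 0.049 0.052
0.38 80 -0.043 0.05 0.046
0.39 30 -0.044 0.019 0.039
((446.40167236328125, 392.276123046875), (262.67291259765625, 103.29991149902344), 8.524334907531738)
```

View pics/top9.png

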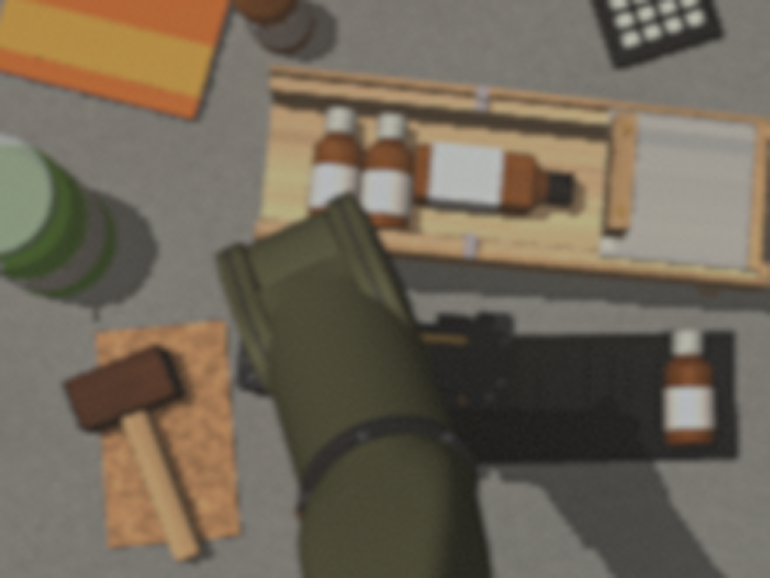

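The top crop shows the square bottle clear of the cover: body at (475,178), cap at (560,190), with two queued bottles behind it. The mallet at (140,430) has been knocked about 3 cm across its pad, so I'll correct that later. Moving over the square bottle now.

arm_command([
  [[0.01,0,0],0.12],
  [[0.03,-0.005,0],0.24],
  [[0.05,-0.01,0],0.36],
  [[0.07,-0.015,0],0.48],
  [[0.09,-0.02,0],0.6],
  [[0.11,-0.025,0],0.72],
  [[0.13,-0.03,0],0.84],
  [[0.15,-0.035,0],0.96],
  [[0.17,-0.04,0],1.08],
  [[0.19,-0.045,0],1.2],
  [[0.198,-0.047,-0.02],1.32],
  [[0.198,-0.047,-0.04],1.44],
], claw=-0.45)

```text
time_s: 44.32
position: [0.6464, 0.0778, 0.2696]
orientation: [0.782, 0.623, 0.002, 0.001]
ft_force: [-0.2, 0.1, -1.8]
grip_width: 0.0639
grip_force: 0.0
```

arm_command([
  [[0,0,-0.02],0.12],
  [[0,0,-0.04],0.154],
  [[0,0,-0.05],0.154],
  [[0,0,-0.05],0.154],
])

```text
time_s: 44.65
position: [0.642, 0.0777, 0.2171]
orientation: [0.734, 0.68, -0.002, -0.002]
ft_force: [0.5, -0.5, -0.4]
grip_width: 0.0638
grip_force: 0.0
```

```bash
python3 - <<'E'
from h import *
o=bot.get_obs(); print(o["time_s"],o["position"],o["joints"].round(2),2*np.arctan2(o["orientation"][1],o["orientation"][0]),toW([.001,.246,.03])-[0,0,.0187]-o["position"])
E
```

```text
44.65 [0.6419722  0.07767631 0.21709088] [ 0.07  0.78 -0.5   1.5   0.42  0.97 -0.62] 1.4945699927206237 [ 0.00171824 -0.00740987 -0.12184626]
```

Yaw and width are right, so I'll descend and grip.

arm_command([
  [[0.002,-0.007,-0.03],-0.01],
  [[0.002,-0.007,-0.06],-0.01],
  [[0.002,-0.007,-0.085],-0.01],
  [[0.002,-0.007,-0.105],-0.01],
  [[0.002,-0.007,-0.116],-0.01],
  [[0.002,-0.007,-0.121],-0.01],
  [[0.002,-0.007,-0.121],-0.01],
])

```text
time_s: 45.23
position: [0.6459, 0.0708, 0.099]
orientation: [0.737, 0.676, 0.0, 0.0]
ft_force: [-0.2, 0.1, -0.4]
grip_width: 0.064
grip_force: 0.2
```

arm_command([
  [[0,0,0],0],
  [[0,0,0],0],
  [[0,0,0],0],
  [[0,0,0],0],
  [[0,0,0],0],
  [[0,0,0],0],
], claw=1, squeeze=35)

```text
time_s: 45.73
position: [0.6457, 0.0705, 0.1003]
orientation: [0.737, 0.676, 0.0, 0.0]
ft_force: [-2.9, -0.2, 6.0]
grip_width: 0.0476
grip_force: 35.0
```

arm_command([
  [[0,0,0.01],0],
  [[0,0,0.03],0],
  [[0,0,0.06],0],
  [[0,0,0.1],0],
  [[0,0,0.14],0],
  [[0,0,0.18],0],
  [[0,0,0.2],0],
  [[0,0,0.2],0],
])

```text
time_s: 46.4
position: [0.6487, 0.0715, 0.3057]
orientation: [0.737, 0.676, 0.005, 0.003]
ft_force: [1.3, 0.3, -2.1]
grip_width: 0.0477
grip_force: 35.0
```

arm_command([
  [[-0.015,-0.035,0],0.045],
  [[-0.03,-0.07,0],0.045],
  [[-0.05,-0.105,0],0.045],
  [[-0.07,-0.14,0],0.045],
  [[-0.09,-0.175,0],0.045],
  [[-0.108,-0.21,0],0.045],
  [[-0.126,-0.245,0],0.045],
  [[-0.144,-0.28,0],0.045],
  [[-0.162,-0.315,-0.02],0.045],
  [[-0.18,-0.35,-0.05],0.045],
  [[-0.198,-0.385,-0.08],0.045],
  [[-0.215,-0.42,-0.1],0.045],
])

```text
time_s: 47.4
position: [0.4362, -0.3347, 0.2067]
orientation: [0.721, 0.693, -0.0, -0.001]
ft_force: [0.5, 0.2, -2.3]
grip_width: 0.0477
grip_force: 35.0
```

arm_command([
  [[0,0,-0.03],0],
  [[0,0,-0.06],0],
  [[0,0,-0.08],0],
  [[0,0,-0.09],0],
  [[0,0,-0.09],0],
  [[0,0,-0.09],0],
])

```text
time_s: 47.9
position: [0.4383, -0.3339, 0.1189]
orientation: [0.721, 0.693, 0.0, -0.0]
ft_force: [0.2, 0.5, -2.2]
grip_width: 0.0479
grip_force: 35.0
```

```bash
python3 - <<'E'
from h import *
o=bot.get_obs(); print(o["time_s"],o["position"],2*np.arctan2(o["orientation"][1],o["orientation"][0]))
im=viewer.get_image("side"); save(im,"side10.png",(60,120,430,380),2)
E
```

```text
47.9 [ 0.43832854 -0.3339171   0.11885826] 1.530297640126955
```

View pics/side10.png

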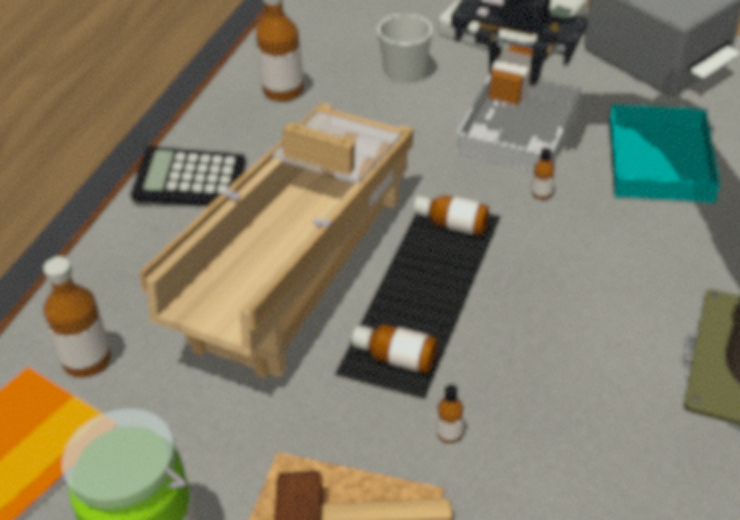

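The side view shows the queued bottles rolled down under the cover and the square bottle above the tray (510,90). Next: lower, release and lift.

arm_command([
  [[-0.005,-0.013,-0.03],0],
  [[-0.005,-0.013,-0.055],0],
  [[-0.005,-0.013,-0.072],0],
  [[-0.005,-0.013,-0.082],0],
  [[-0.005,-0.013,-0.088],0],
  [[-0.005,-0.013,-0.088],0],
  [[-0.005,-0.013,-0.088],0],
])

```text
time_s: 48.53
position: [0.4342, -0.3474, 0.032]
orientation: [0.721, 0.693, 0.0, 0.001]
ft_force: [0.0, -0.1, -2.6]
grip_width: 0.0478
grip_force: 35.0
```

arm_command([
  [[0,0,0],0],
  [[0,0,0],0],
  [[0,0,0],0],
  [[0,0,0],0],
  [[0,0,0],0],
  [[0,0,0.03],0],
  [[0,0,0.07],0],
  [[0,0,0.11],0],
  [[0,0,0.15],0],
  [[0,0,0.19],0],
  [[0,0,0.21],0],
], claw=-0.55)

```text
time_s: 49.45
position: [0.4349, -0.3477, 0.2458]
orientation: [0.721, 0.692, 0.001, 0.003]
ft_force: [0.5, 0.1, -0.5]
grip_width: 0.0684
grip_force: 0.0
```

arm_command([
  [[0.005,0.03,0],-0.12],
  [[0.01,0.06,0],-0.24],
  [[0.015,0.09,0],-0.36],
  [[0.02,0.12,0],-0.48],
  [[0.025,0.15,0],-0.6],
  [[0.025,0.18,0],-0.72],
  [[0.025,0.21,0],-0.84],
  [[0.025,0.22,0],-0.96],
  [[0.025,0.23,0],-1.08],
  [[0.025,0.23,0],-1.2],
  [[0.025,0.23,0],-1.32],
  [[0.025,0.23,0],-1.44],
])

```text
time_s: 50.45
position: [0.4582, -0.1168, 0.2411]
orientation: [0.999, 0.042, 0.0, -0.0]
ft_force: [-0.9, 0.1, 0.7]
grip_width: 0.0681
grip_force: 0.0
```

```bash
cat > chk.py <<'E'
from h import *
im=viewer.get_image("top"); P=cloud(im); Q=P.reshape(-1,3); hs=cv2.cvtColor(im["color"],cv2.COLOR_RGB2HSV).reshape(-1,3)
o=bot.get_obs(); print(o["time_s"],o["position"],2*np.arctan2(o["orientation"][1],o["orientation"][0]))
def rr(k,n):
    q=Q[k]; print(n,len(q), [np.round(x,1) for x in cv2.minAreaRect((q[:,:2]*1000).astype(np.float32))] if len(q)>5 else '', np.percentile(q[:,2],[50,98]).round(3) if len(q) else '')
inn=(abs(Q[:,0]-.433)<.068)&(abs(Q[:,1]+.362)<.083)
rr(inn&(Q[:,2]>.03),"square")
for n,x,y in(("s1",.461,.1415),("s2",.466,-.112)): rr((abs(Q[:,0]-x)<.07)&(abs(Q[:,1]-y)<.04)&(Q[:,2]>.03)&(Q[:,2]<.07),n)
br=(Q[:,2]>.03)&(abs(Q[:,0]-.47)<.15)&(abs(Q[:,1]-.38)<.12)&(Q[:,2]<.07)
# mallet: head by dark brown, handle by light wood
m=(Q[:,2]>.017)&(Q[:,2]<.06)&(Q[:,0]>.3)&(Q[:,0]<.56)&(Q[:,1]>.29)&(Q[:,1]<.48)
L=np.zeros(len(Q),np.uint8); L[m]=1; n,l,s,c=cv2.connectedComponentsWithStats(L.reshape(P.shape[:2])); print(s[1:,4]); rr(l.ravel()==1+np.argmax(s[1:,4]),"mallet")
pk=(Q[:,2]>-.003)&(Q[:,2]<.016)&(hs[:,0]>8)&(hs[:,0]<25)&(hs[:,1]>90)&(abs(Q[:,0]-.44)<.15)&(abs(Q[:,1]-.36)<.1)
rr(pk,"pad")
save(im,"topc.png",(90,90,420,320),2.4)
E
python3 chk.py
```

```text
50.5 [ 0.45821158 -0.11681371  0.24112722] 0.07953928348729618
square 644 [array([ 434.1, -366.1]), array([133.6, 154.9]), np.float64(0.0)] [0.051 0.06 ]
s1 404 [array([460.7, 141.5]), array([ 41.7, 102. ]), np.float64(89.4)] [0.048 0.058]
s2 0  
[917   1   1]
mallet 917 [array([413.4, 372.2]), array([191. ,  94.6]), np.float64(22.2)] [0.042 0.054]
pad 1478 [array([438.6, 365.2]), array([199.2, 119.2]), np.float64(4.0)] [0.004 0.012]
```

View pics/topc.png

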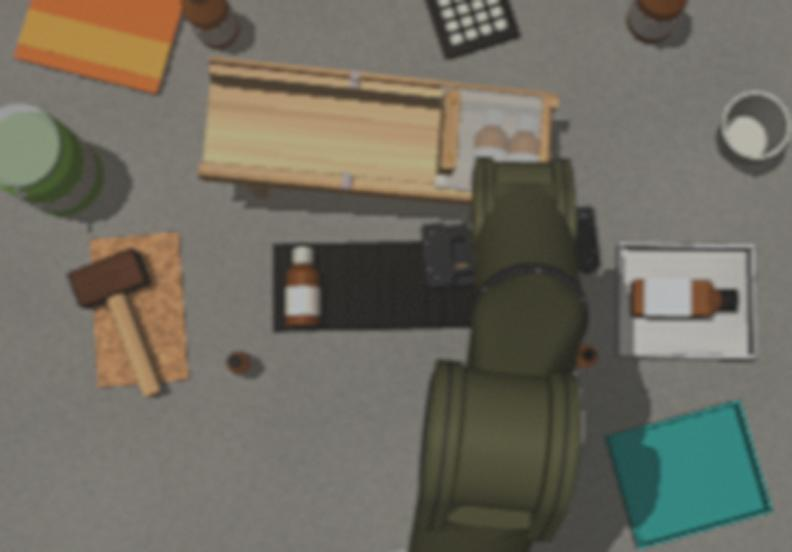

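The square bottle lies in the tray at (680,298), both queued bottles are at the stop, and the mallet lies flat on the pad with its grip point 16 mm from the centre, which is fine. Picking spare 2 now.

arm_command([
  [[-0.007,0.005,-0.04],-0.08],
  [[-0.007,0.005,-0.08],-0.08],
  [[-0.007,0.005,-0.12],-0.08],
  [[-0.007,0.005,-0.16],-0.08],
  [[-0.007,0.005,-0.19],-0.08],
  [[-0.007,0.005,-0.21],-0.08],
  [[-0.007,0.005,-0.22],-0.08],
  [[-0.007,0.005,-0.224],-0.08],
  [[-0.007,0.005,-0.224],-0.08],
])

```text
time_s: 51.25
position: [0.4514, -0.1122, 0.0167]
orientation: [1.0, 0.005, -0.0, -0.0]
ft_force: [-0.0, -0.4, 0.4]
grip_width: 0.0684
grip_force: 0.0
```

arm_command([
  [[0,0,0],0],
  [[0,0,0],0],
  [[0,0,0],0],
  [[0,0,0],0],
  [[0,0,0],0],
  [[0,0,0],0],
  [[0,0,0],0],
], claw=1, squeeze=25)

```text
time_s: 51.83
position: [0.4518, -0.112, 0.0177]
orientation: [1.0, 0.005, 0.001, -0.0]
ft_force: [0.0, 2.0, 6.7]
grip_width: 0.0434
grip_force: 25.0
```

arm_command([
  [[0,0,0.03],0],
  [[0,0,0.07],0],
  [[0,0,0.11],0],
  [[0,0,0.15],0],
  [[0,0,0.19],0],
  [[0,0,0.22],0],
  [[0.02,0.03,0.22],-0.086],
  [[0.04,0.06,0.22],-0.086],
  [[0.06,0.09,0.22],-0.086],
  [[0.08,0.12,0.22],-0.086],
  [[0.1,0.155,0.22],-0.086],
  [[0.12,0.19,0.22],-0.086],
])

```text
time_s: 52.83
position: [0.5713, 0.0789, 0.2369]
orientation: [0.999, -0.038, -0.0, 0.0]
ft_force: [1.3, -1.3, -1.5]
grip_width: 0.0434
grip_force: 25.0
```

arm_command([
  [[0.017,0.035,0],0],
  [[0.034,0.07,0],0],
  [[0.05,0.1,-0.01],0],
  [[0.066,0.115,-0.03],0],
  [[0.066,0.115,-0.05],0],
  [[0.066,0.115,-0.05],0],
  [[0.066,0.115,-0.05],0],
])

```text
time_s: 53.42
position: [0.6358, 0.1917, 0.1856]
orientation: [0.999, -0.038, -0.002, 0.001]
ft_force: [-0.0, -0.7, -0.8]
grip_width: 0.0431
grip_force: 25.0
```

```bash
cat > ld.py <<'E'
from h import *
o=bot.get_obs(); print(o["time_s"],o["position"],2*np.arctan2(o["orientation"][1],o["orientation"][0]),o["joints"].round(2),toW([-.016,.365,.030])-[0,0,.0187]-o["position"])
E
python3 ld.py
```

```text
53.4167 [0.63576114 0.1917069  0.18561801] -0.07620724080730937 [-0.3   0.8  -0.13  1.49  0.12  0.87 -2.11] [ 0.00107838 -0.00257592 -0.07381178]
```

arm_command([
  [[0.001,-0.0025,-0.03],-0.01],
  [[0.001,-0.0025,-0.055],-0.01],
  [[0.001,-0.0025,-0.068],-0.01],
  [[0.001,-0.0025,-0.073],-0.01],
  [[0.001,-0.0025,-0.073],-0.01],
  [[0.001,-0.0025,-0.073],-0.01],
])

```text
time_s: 53.92
position: [0.6392, 0.1903, 0.1154]
orientation: [0.999, -0.043, 0.001, -0.0]
ft_force: [0.1, 0.4, -0.8]
grip_width: 0.0431
grip_force: 25.0
```

arm_command([
  [[0,0,0],0],
  [[0,0,0],0],
  [[0,0,0],0],
  [[0,0,0],0],
  [[0,0,0],0],
  [[0,0,0.02],0],
  [[0,0,0.05],0],
  [[0,0,0.09],0],
  [[0,0,0.13],0],
  [[-0.03,-0.01,0.14],0.05],
  [[-0.07,-0.02,0.14],0.09],
  [[-0.1,-0.03,0.14],0.09],
], claw=-0.55)

```text
time_s: 54.92
position: [0.5365, 0.1604, 0.2553]
orientation: [1.0, 0.003, 0.001, -0.0]
ft_force: [-0.1, 0.1, -0.8]
grip_width: 0.0677
grip_force: 0.0
```

arm_command([
  [[-0.04,-0.01,-0.01],0],
  [[-0.075,-0.015,-0.03],0],
  [[-0.088,-0.018,-0.06],0],
  [[-0.088,-0.018,-0.09],0],
  [[-0.088,-0.018,-0.1],0],
  [[-0.088,-0.018,-0.1],0],
])

```text
time_s: 55.42
position: [0.4487, 0.1419, 0.1522]
orientation: [1.0, 0.002, -0.002, 0.001]
ft_force: [-0.1, 0.5, 0.3]
grip_width: 0.0682
grip_force: 0.0
```

```bash
python3 ld.py; python3 - <<'E'
from h import *
im=viewer.get_image("side"); save(im,"side12.png",(100,150,370,400),2.2)
E
```

```text
55.4167 [0.44868671 0.14186318 0.15218953] 0.00442963319041539 [-0.33  0.64 -0.12  2.1   0.19  0.41 -2.16] [ 0.18815281  0.0472678  -0.0403833 ]
```

View pics/side12.png

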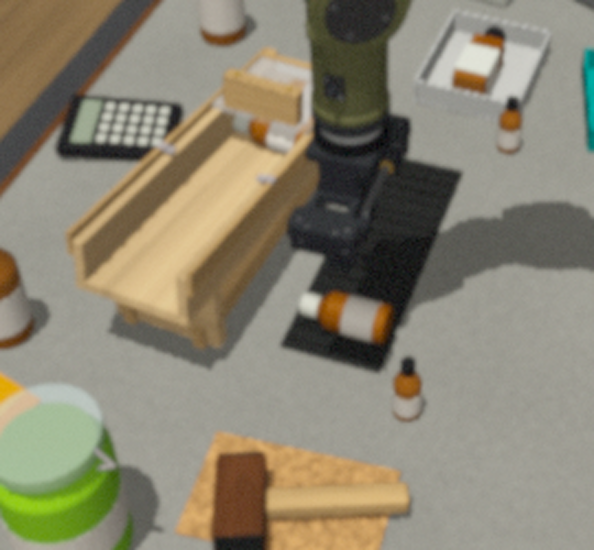

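Spare 2 rolled down and lies crosswise at (265,135). Now spare 1, below the gripper.

arm_command([
  [[-0.001,0,-0.035],0],
  [[-0.001,0,-0.07],0],
  [[-0.001,0,-0.1],0],
  [[-0.001,0,-0.12],0],
  [[-0.001,0,-0.13],0],
  [[-0.001,0,-0.135],0],
  [[-0.001,0,-0.135],0],
])

```text
time_s: 56.05
position: [0.4499, 0.1426, 0.0191]
orientation: [1.0, 0.002, 0.0, -0.0]
ft_force: [-0.4, -0.5, 0.3]
grip_width: 0.0681
grip_force: 0.0
```

arm_command([
  [[0,0,0],0],
  [[0,0,0],0],
  [[0,0,0],0],
  [[0,0,0],0],
  [[0,0,0],0],
  [[0,0,0],0],
  [[0,0,0],0],
], claw=1)

```text
time_s: 56.63
position: [0.45, 0.143, 0.0199]
orientation: [1.0, 0.002, 0.001, -0.001]
ft_force: [-0.4, 1.1, 7.8]
grip_width: 0.0434
grip_force: 25.0
```

arm_command([
  [[0,0,0.03],0],
  [[0,0,0.07],0],
  [[0,0,0.11],0],
  [[0,0,0.15],0],
  [[0,0,0.19],0],
  [[0,0.01,0.22],-0.05],
  [[0.035,0.02,0.22],-0.086],
  [[0.07,0.03,0.22],-0.086],
  [[0.105,0.04,0.22],-0.086],
  [[0.14,0.047,0.2],-0.086],
  [[0.17,0.047,0.18],-0.086],
  [[0.187,0.047,0.17],-0.086],
])

```text
time_s: 57.63
position: [0.638, 0.1886, 0.1864]
orientation: [0.999, -0.041, -0.0, 0.001]
ft_force: [0.3, 0.2, -1.4]
grip_width: 0.043
grip_force: 25.0
```

arm_command([
  [[0,0,0],0],
  [[0,0,0],0],
])

```text
time_s: 57.8
position: [0.6354, 0.1885, 0.1877]
orientation: [0.999, -0.042, -0.001, 0.001]
ft_force: [-0.2, 0.7, -0.9]
grip_width: 0.0433
grip_force: 25.0
```

```bash
python3 ld.py
```

```text
57.8 [0.63539969 0.1884802  0.18768396] -0.0831799936059673 [-0.28  0.8  -0.15  1.49  0.14  0.87 -2.13] [ 0.00143983  0.00065078 -0.07587774]
```

arm_command([
  [[0.001,0,-0.03],0],
  [[0.001,0,-0.055],0],
  [[0.001,0,-0.068],0],
  [[0.001,0,-0.073],0],
  [[0.001,0,-0.073],0],
  [[0.001,0,-0.073],0],
])

```text
time_s: 58.3
position: [0.6367, 0.1895, 0.1169]
orientation: [0.999, -0.041, -0.0, -0.0]
ft_force: [0.5, -0.1, -1.6]
grip_width: 0.0436
grip_force: 25.0
```

arm_command([
  [[0,0,0],0],
  [[0,0,0],0],
  [[0,0,0],0],
  [[0,0,0],0],
  [[0,0,0],0],
  [[0,0,0.02],0],
  [[0,0,0.05],0],
  [[0,0,0.09],0],
  [[0,0,0.13],0],
  [[-0.03,-0.03,0.14],0],
  [[-0.065,-0.06,0.14],0],
  [[-0.1,-0.09,0.14],0],
], claw=-0.55)

```text
time_s: 59.3
position: [0.5452, 0.1058, 0.2573]
orientation: [0.999, -0.041, 0.002, -0.0]
ft_force: [0.2, -0.5, -1.2]
grip_width: 0.0683
grip_force: 0.0
```

arm_command([
  [[-0.03,-0.03,0],0],
  [[-0.06,-0.06,0],0],
  [[-0.09,-0.09,0],0],
  [[-0.1,-0.12,0],0],
  [[-0.11,-0.155,0],0],
  [[-0.12,-0.19,0],0],
  [[-0.12,-0.23,0],0],
  [[-0.12,-0.26,0],0],
  [[-0.12,-0.3,0],0],
  [[-0.12,-0.33,0],0],
  [[-0.12,-0.33,0],0],
  [[-0.12,-0.33,0],0],
])

```text
time_s: 60.3
position: [0.425, -0.2255, 0.2559]
orientation: [0.999, -0.043, 0.0, 0.0]
ft_force: [-0.3, -0.2, -0.2]
grip_width: 0.0683
grip_force: 0.0
```

```bash
python3 chk.py; python3 - <<'E'
from h import *
for c in("top","side"):
    bar(c)
    im=viewer.get_image(c); t=toT(cloud(im).reshape(-1,3)); k=(t[:,2]>.028)&(t[:,2]<.05)&(abs(t[:,0])<.054)&(t[:,1]>.14)&(t[:,1]<.35); q=t[k]; print(c,len(q),np.percentile(q,[2,50,98],axis=0).round(3).tolist() if len(q) else '')
E
```

```text
60.35 [ 0.42529074 -0.22360682  0.25594801] -0.08327020998004023
square 200 [array([ 435.7, -379.9]), array([132.8, 133.2]), np.float64(88.3)] [0.047 0.368]
s1 0  
s2 0  
[908]
mallet 908 [array([412.7, 373.6]), array([191.2,  94.7]), np.float64(20.9)] [0.042 0.055]
pad 1487 [array([439.2, 363.5]), array([198.2, 120.3]), np.float64(4.0)] [0.004 0.012]
top 231 v -0.047 0.054 u [0.1193 0.1289 0.1384] slope [-0.0113  0.129 ]
top 314 [[-0.052, 0.141, 0.03], [-0.012, 0.157, 0.04], [0.043, 0.175, 0.048]]
side 266 v -0.05 0.051 u [0.1213 0.1369 0.1431] slope [0.0002 0.1347]
side 465 [[-0.049, 0.145, 0.028], [0.009, 0.17, 0.038], [0.054, 0.341, 0.049]]
```

View pics/topc.png

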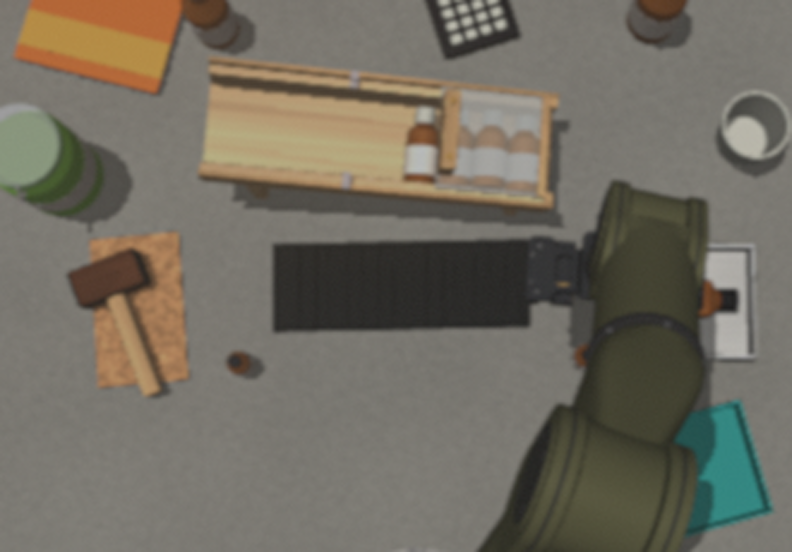

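The mat is empty, and four bottles lie crosswise against the stop. The cover is open, the square bottle is in the tray, and the mallet is flat on its pad. Handing in.

```bash
python3 -c "
from station import bot
print(bot.sign_off())"
```

```text
the job is handed in; nothing more can be done
None
```

I finished the job and handed it in at about 60 s of the 210 s allowed; the sign-off returned no verdict. The final images show the cover fully open, the square bottle in the aluminium tray, all four round bottles crosswise against the stop, and the mallet flat on its pad about 19 mm off centre, after it was knocked a few centimetres mid-run.

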